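Prop the bench arm's wrist with a screw jack

TASK

Prop the overhanging wrist of the red bench arm: with the steel bar from the tray, turn the collar of the screw jack standing under the wrist, moving the bar to the next hole whenever the swing runs out, until the jack's head bears hard up against the wrist's flange and the collar will turn no further that way. The jacks are a left-hand and right-hand pair that look alike and nobody marked which is which, and this one stands almost fully run down, so feel which way its collar gives; turn it only with the bar, not with the fingers. Then ease the bar out without turning the collar back and lay it flat in the tray, leaving the spare jack and everything else alone.

Things in the scene. Friction and masses are not known exactly. Their poses are not given: they have to be found in the camera images.
- bench_arm: fixed red and grey bench-top robot arm on a 12 mm white sole plate; origin under the sole plate below the wrist, x pointing from wrist to pedestal. Forearm and wrist hang over the working jack, 145 to 230 mm above the table, up to 32 mm to either side of the x axis, and reach 23 mm past the origin to -x; the pedestal (156 mm across) stands at x = 275 mm
- pad (a point): centre of the flat underside of the wrist's flange (44 mm across), 145 mm above the table, facing down. The head of the jack under it starts 2.7 to 3.0 mm below it, its collar within 18 degrees of the lower end of its travel, and meets it at the top end of its travel
- jack_a: jack A, one of two look-alike screw jacks fixed on the sole plate; this is its iron foot, a cone 110 mm across below, 76 mm at the top, 45 mm tall; origin at the centre of its underside, 12 mm above the table. Either A or B is the one under the wrist; the other is the spare, about 0.16 m away. One of the two has a left-hand thread, the other a right-hand one
- jack_a_collar: jack A's collar: steel ring, 80 mm across, 30 mm tall, turning about the upright axis at a fixed height; origin on the axis, level with the holes, 60 mm above the foot's underside. Six round radial holes, 13 mm wide, 25 mm deep from the rim: at its own +x axis and every 60 degrees. Drags at about 0.08 N m, stays where left; 6 mm of lift a turn; jams solid at both ends of its travel, half a turn apart
- jack_a_top (a point): centre of the flat top of jack A's head (36 mm across, on a 24 mm threaded spindle that rises without turning). Run right down the top is 130 mm above the jack's foot
- jack_b: jack B, the look-alike of jack A: its foot
- jack_b_collar: jack B's collar: steel ring, 80 mm across, 30 mm tall, turning about the upright axis at a fixed height; origin on the axis, level with the holes, 60 mm above the foot's underside. Six round radial holes, 13 mm wide, 25 mm deep from the rim: at its own +x axis and every 60 degrees. Drags at about 0.08 N m, stays where left; 6 mm of lift a turn; jams solid at both ends of its travel, half a turn apart
- jack_b_top (a point): centre of the flat top of jack B's head (36 mm across, on a 24 mm threaded spindle that rises without turning). Run right down the top is 130 mm above the jack's foot
- bar: loose round steel bar, 10 mm thick, 170 mm long over its rounded ends, about 105 g, lying in the tray; x along the bar, origin at its middle, on the centre line
- bar_end1 (a point): tip of the bar at its +x end
- bar_end2 (a point): tip of the bar at its -x end
- tray: fixed black open tray, 230 x 110 mm outside, walls 4 mm thick and 16 mm high, floor 4 mm thick; origin under its centre, x along its length
- stepper: bystander: stepper motor, 42 mm square and 62 mm tall with its shaft; origin under its centre
- tape_roll: bystander: cardboard ring 96 mm across, 22 mm tall; origin under its centre
- screwdriver: bystander: screwdriver lying down
- spanner: bystander: steel spanner lying down
- cap_screw: bystander: socket-head screw 57 mm long, lying on the sole plate beside the forearm
- tank: bystander: clear tank with green trays in it, 130 mm square, 160 mm tall; origin under its centre
- link_plate: bystander: flat red printed link, 156 x 36 mm, 10 mm thick

How it is judged (in metres and radians):
On the way, in this order (a step that is already met when the one before it is completed fails the run):
1. an end of the bar is at least 8 mm inside the rim of the collar of the jack under the wrist (((horizontal distance between jack_a_top and pad below 0.03 m and distance between bar_end1 and jack_a_collar below 0.032 m) or (horizontal distance between jack_a_top and pad below 0.03 m and distance between bar_end2 and jack_a_collar below 0.032 m) or (horizontal distance between jack_b_top and pad below 0.03 m and distance between bar_end1 and jack_b_collar below 0.032 m) or (horizontal distance between jack_b_top and pad below 0.03 m and distance between bar_end2 and jack_b_collar below 0.032 m))), for 0.1 s.
2. the head of the jack under the wrist bears against the flange (gap under 0.3 mm) (((horizontal distance between jack_a_top and pad below 0.03 m and z of jack_a_top in the frame of pad above -0.0003 m) or (horizontal distance between jack_b_top and pad below 0.03 m and z of jack_b_top in the frame of pad above -0.0003 m))), for 0.2 s.
At the end, for the whole second after the job is handed in: The head of the jack under the wrist still bears against the flange (gap under 0.3 mm, which is 18 degrees of collar), and the bar lies flat on the tray's floor, at rest, its middle inside the tray (((horizontal distance between jack_a_top and pad below 0.03 m and z of jack_a_top in the frame of pad above -0.0003 m) or (horizontal distance between jack_b_top and pad below 0.03 m and z of jack_b_top in the frame of pad above -0.0003 m)) and x of bar in the frame of tray between -0.11 and 0.11 m and y of bar in the frame of tray between -0.05 and 0.05 m and z of bar_end1 in the frame of tray between 0.006 and 0.014 m and z of bar_end2 in the frame of tray between 0.006 and 0.014 m and linear speed of bar below 0.02 m/s); the robot touches nothing.
It fails at once if the spare jack (jack_a) is turned (its head moves more than 0.8 mm) (not (horizontal distance between jack_a_top and pad below 0.03 m) and distance of jack_a_top from where it was at the start of the episode above 0.0008 m).
It fails at once if the spare jack (jack_b) is turned (its head moves more than 0.8 mm) (not (horizontal distance between jack_b_top and pad below 0.03 m) and distance of jack_b_top from where it was at the start of the episode above 0.0008 m).
It fails at once if a collar is pushed with the fingers instead of the bar (over 3 N) (contact force between the fingers and jack_a_collar above 3 N or contact force between the fingers and jack_b_collar above 3 N).
It fails at once if a bystander is knocked more than 30 mm out of place (distance of any of stepper, tape_roll, screwdriver, spanner, cap_screw, tank, link_plate from where it was at the start of the episode above 0.03 m).
It also fails if it takes over 72 s, if anything falls off the work surface, if the arm or the gripper's body presses on something with over 40 N, if the wrist force passes 120 N, or if a joint passes its speed limit or range.

ROBOT

A 6-joint arm with a two-finger parallel gripper is mounted at the origin on the work surface. World frame = base frame: x ahead of the robot, y to its left, z up, the work surface at z = 0. Lengths are in m, angles in degrees, forces in N, time in s.
With the tool pointing down it reaches from about 0.375 to 0.975 m from the base axis. Payload 3.8 kg.
Tool frame: the origin (TCP) lies between the finger pads; the fingertips stand 17 mm ahead of it and the grasp point (between the pads) lies 2 mm behind it; z points along the fingers, y is the direction in which the jaws open and shut (so a half turn about z gives the same grasp; the last joint's range is limited). The gripper opens to 88 mm and grips with 3 to 60 N. Pads are 18 mm wide; open, the fingers measure 123 mm over their backs; the gripper's body (75 mm by 187 mm) begins 45 mm behind the grasp point.
Start: joints at [-74.937, 15.12, 91.902, -0, 72.978, -2.114], TCP at [0.199, -0.645, 0.256] pointing down, gripper open.
Joint ranges: [-150.88, 150.88], [-54.13, 125.18], [17.81, 147.31], [-75.09, 255.09], [0, 152.58], [-146.25, 146.25]. Speed limits (degrees/s): [147.25, 147.25, 180, 180, 180, 180].

INTERFACE

Orientations are given as [roll, pitch, yaw] about the fixed x, y, z axes, in that order (R = Rz(yaw) Ry(pitch) Rx(roll)).
In Python, from station import env, optics gives the robot as it stands.
- The arm moves only by the tool move_arm, never from a script. Its argument "steps" is a list of rows, each a list of 7 numbers: the turn, a rotation vector about the world's x, y, z in degrees, then the shift along the world's x, y, z in m, then the gripper's target within -1 to 1 (fully open at 1, half-way at 0, shut at -1). A call has 1 to 12 rows; each row is the pose to reach, as a shift and turn from the pose measured when the call began; what a row does not reach only later rows make up. A row lasts 1/12 s, in which the tool goes at most 41.7 mm and 7.16 degrees, less where a joint would pass 70% of its speed; a pose out of reach is approached as far as the arm can. A call with a gripper value outside its range is refused whole. The fingers move at their own pace and stop on an object; "grip_force" is the grip in N (left out, the last holds). Time passes only in rows, so rows that repeat a pose let the fingers close. It gives the time, the measured TCP pose, the force and the opening at its end, in the units of the state.
- env.state(): the state, without advancing time (a new reading comes with each control period).
- optics.snapshot(name): name is "side" or "top" or "wrist"; returns a dict with "img" (400x640x3 uint8, red, green, blue), "z_map" (400x640 float32, m along the optical axis (not along the pixel's ray), 0 where there is no reading), "intrinsics" (3x3 intrinsics, pixels), "R" (3x3) and "t" (3): a world point X has camera coordinates R X + t; the wrist camera has in their place "hand_eye" (4x4, takes a point from camera to tool coordinates, whose origin is the TCP and whose axes are the flange's). Camera axes: x right, y down, z forward; pixel columns grow to the right and rows downward; lengths in m; the calibration is good to about 2 mm. A picture is of the moment at which its call begins: read the wrist's pose just before it.
- env.hand_in(): hands the job in, once; it reports no verdict.
The state is a dict: "t": time; "q": joint angles; "joint_vel": joint speeds; "joint_torque": joint torques, N m; "ee_pos": TCP position; "orientation": TCP orientation; "ft_force": force on the tool from outside, world axes, zero at the start; "wrist_torque": the same for the moment, N m; "width": finger opening in m.
Only numpy, scipy, OpenCV 4.12 (cv2) and the standard library are available. Lean on these libraries where they do the work, as an engineer would, in place of code of your own. Each camera call takes 0.05 s, during which the arm holds its last target.

## Working session

There is one attempt and no reset: what is moved stays moved. The work goes in short steps, Python scripts to look and compute and a tool call to move; the robot and the scene stay as the last step left them, time stands still between calls to the robot, and variables do not carry over. Pictures are saved under pics/ and viewed, and the job is handed in when it is done.

Besides the shell and the picture viewer there is one more tool, called after "Emit:" as a command line: name --pt "numbers of a row" for each row, then --argument value for the rest. move_arm: Moves the arm, as the interface text tells. Its arguments: {"type":"object","properties":{"steps":{"type":"array"},"grip_force":{"type":"number"}},"required":["steps"]}

```bash
ls; mkdir -p pics; python3 - <<'E'
from station import env, optics
import cv2
print(env.state())
for n in("side","top","wrist"):
    s=optics.snapshot(n); cv2.imwrite(f"pics/{n}0.png",s["img"][:,:,::-1]); print(n,s["intrinsics"],s.get("R"),s.get("t"),s.get("hand_eye"))
E
```

```text
pics
{'t': 0.0, 'q': array([-7.49374030e+01,  1.51681484e+01,  9.19791895e+01, -8.62240437e-04,
        7.29774088e+01, -2.11302165e+00]), 'joint_vel': array([-0.00821663,  0.01218081, -0.023899  ,  0.0695504 ,  0.09572941,
        0.03227169]), 'joint_torque': array([ 8.70735512e-04, -5.02111638e+01, -3.56875491e+01,  7.29268463e-02,
        2.94194254e-02, -2.03396853e-04]), 'ee_pos': array([ 0.1991645 , -0.64425927,  0.2544193 ]), 'orientation': array([-1.79875308e+02, -3.77615337e-03,  1.71758678e+01]), 'ft_force': array([ 0.61842146, -0.17959282,  0.30385457]), 'wrist_torque': array([-0.04838512,  0.02353713,  0.01279383]), 'width': 0.08789469843900731}
side [[483.26315528   0.         317.35230294]
 [  0.         483.26315528 207.42258292]
 [  0.           0.           1.        ]] [[-9.96994751e-01 -7.74674519e-02 -5.09458377e-04]
 [-5.16295107e-02  6.69338424e-01 -7.41161567e-01]
 [ 5.77568981e-02 -7.38907889e-01 -6.71326502e-01]] [0.50355991 0.17825438 1.30858808] None
top [[383.51427885   0.         314.72155499]
 [  0.         383.51427885 195.77148998]
 [  0.           0.           1.        ]] [[ 0.00864586 -0.99990634 -0.01060908]
 [-0.9959583  -0.00766223 -0.08948944]
 [ 0.08939977  0.01133992 -0.99593127]] [-0.08606395  0.53092345  1.19995723] None
wrist [[351.32711414   0.         317.60803837]
 [  0.         351.32711414 197.31504153]
 [  0.           0.           1.        ]] None None [[ 1.72534726e-03 -9.46472921e-01 -3.22778613e-01  8.56836378e-02]
 [ 9.99998339e-01  1.82249742e-03  1.23906040e-06  1.94656740e-04]
 [ 5.87090453e-04 -3.22778079e-01  9.46474494e-01 -1.29801659e-01]
 [ 0.00000000e+00  0.00000000e+00  0.00000000e+00  1.00000000e+00]]
```

View pics/side0.png

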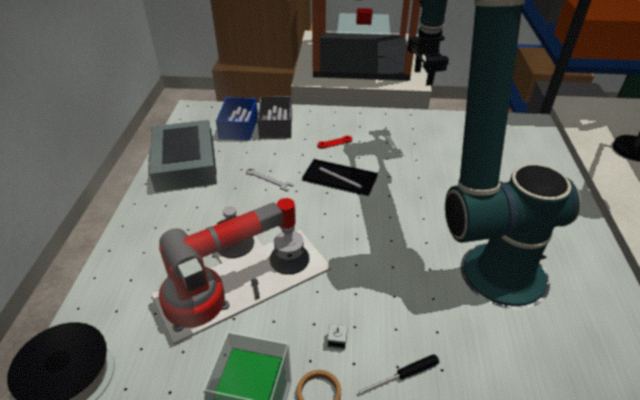

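View pics/top0.png

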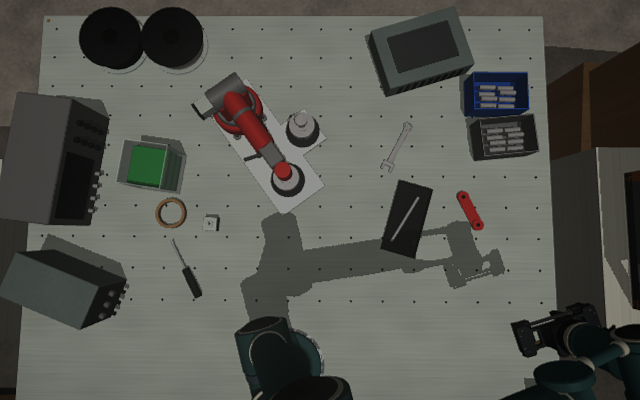

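View pics/wrist0.png

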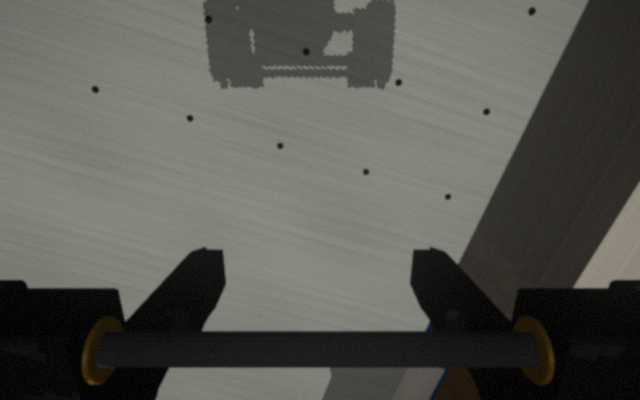

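The top view shows the wrist and working jack near (287,178), the spare jack at (302,127), and the tray at (407,220) with the bar from (392,240) to (418,199).

```bash
cat > h.py <<'E'
from station import env, optics
import numpy as np, cv2
from scipy.spatial.transform import Rotation as Rn
def cam(n):
    st=env.state(); s=optics.snapshot(n)
    K=s["intrinsics"]
    if n=="wrist":
        T=np.eye(4);T[:3,:3]=Rn.from_euler('xyz',st["orientation"],degrees=True).as_matrix();T[:3,3]=st["ee_pos"]
        M=T@s["hand_eye"]; Rwc=M[:3,:3]; c=M[:3,3]
    else:
        Rwc=s["R"].T; c=-Rwc@s["t"]
    return s["img"],s["z_map"],K,Rwc,c
def ray(C,u,v):
    return C[3]@np.linalg.solve(C[2],np.array([u,v,1.]))
def onplane(C,u,v,z):
    d=ray(C,u,v); return C[4]+d*(z-C[4][2])/d[2]
def bydepth(C,u,v):
    return C[4]+ray(C,u,v)*C[1][int(round(v)),int(round(u))]
def cloud(C):
    v,u=np.mgrid[:400,:640]
    P=np.stack([u,v,np.ones_like(u)],-1).reshape(-1,3)@np.linalg.inv(C[2]).T@C[3].T
    return (C[4]+P*C[1].reshape(-1,1)).reshape(400,640,3)
def proj(C,X):
    p=C[2]@(C[3].T@(np.asarray(X)-C[4])); return p[:2]/p[2]
def save(img,name): cv2.imwrite("pics/"+name,img[:,:,::-1])
E
python3 - <<'E'
from h import *
np.set_printoptions(precision=4,suppress=True)
for n in("top","side"):
    C=cam(n); P=cloud(C); ok=C[1]>0
    img=C[0]
    # crop enlargement
    if n=="top": box=(190,60,450,290)
    else: box=(140,80,400,340)
    x0,y0,x1,y1=box
    save(cv2.resize(img[y0:y1,x0:x1],None,fx=3 if n=="top" else 2.2,fy=2.5 if n=="top" else 2.2,interpolation=cv2.INTER_CUBIC),n+"c.png")
    pts={"top":{"wrist":(284,170),"spare":(301,118),"bar":(405,220),"trayfloor":(420,190),"table":(350,250),"ped":(240,100)},
      "side":{"wristtop":(287,204),"spare":(229,211),"bar":(341,177),"table":(400,300)}}[n]
    for k,(u,v) in pts.items(): print(n,k,bydepth(C,u,v))
    g=cv2.cvtColor(img,cv2.COLOR_RGB2HSV)
    if n=="top":
        # tray black mask
        m=((img.max(-1)<45)).astype(np.uint8); m[:175]=0;m[262:]=0;m[:,:375]=0;m[:,440:]=0
        cs=max(cv2.findContours(m,0,2)[0],key=cv2.contourArea); r=cv2.minAreaRect(cs); b=cv2.boxPoints(r)
        B=np.array([onplane(C,*q,0.016) for q in b]); print("tray",B,B.mean(0),np.linalg.norm(B-np.roll(B,1,0),axis=1))
        m=np.zeros((400,640),np.uint8); cv2.drawContours(m,[cs],-1,1,-1); m=cv2.erode(m,np.ones((7,7)))
        m&=(img.max(-1)>75).astype(np.uint8); cb=max(cv2.findContours(m,0,2)[0],key=cv2.contourArea); r=cv2.minAreaRect(cb);b=cv2.boxPoints(r);B=np.array([onplane(C,*q,0.009) for q in b]); print("bar",B,B.mean(0),np.linalg.norm(B-np.roll(B,1,0),axis=1))
        R=P; m=ok&(P[...,2]>0.225)&(P[...,2]<0.24)&(img[...,0]>100)&(img[...,1]<80)
        print(m.sum()); q=P[m]; print(q.min(0),q.max(0),q.mean(0))
E
```

```text
top wrist [ 0.5833 -0.0004  0.2179]
top spare [ 0.7482 -0.0411  0.147 ]
top bar [ 0.4574 -0.3727  0.0023]
top trayfloor [ 0.5547 -0.4219  0.0043]
top table [ 0.3599 -0.1963 -0.0024]
top ped [0.7757 0.123  0.2211]
tray [[ 0.368  -0.2861  0.016 ]
 [ 0.5875 -0.3504  0.016 ]
 [ 0.5562 -0.4615  0.016 ]
 [ 0.3378 -0.3957  0.016 ]] [ 0.4624 -0.3734  0.016 ] [0.1137 0.2288 0.1154 0.2281]
bar [[ 0.3982 -0.3262  0.009 ]
 [ 0.5337 -0.4103  0.009 ]
 [ 0.5298 -0.4166  0.009 ]
 [ 0.3944 -0.3325  0.009 ]] [ 0.464  -0.3714  0.009 ] [0.0074 0.1595 0.0074 0.1594]
342
[0.6468 0.0486 0.225 ] [0.7966 0.1635 0.2316] [0.7213 0.1052 0.2267]
side wristtop [0.5793 0.0076 0.2184]
side spare [ 0.7428 -0.0358  0.1436]
side bar [ 0.4552 -0.3659  0.0139]
side table [ 0.2832  0.1112 -0.0001]
```

View pics/topc.png

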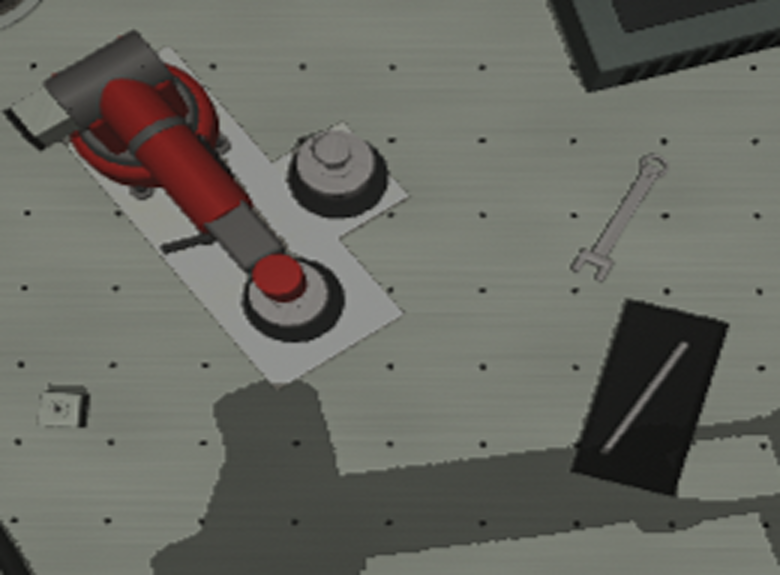

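View pics/sidec.png

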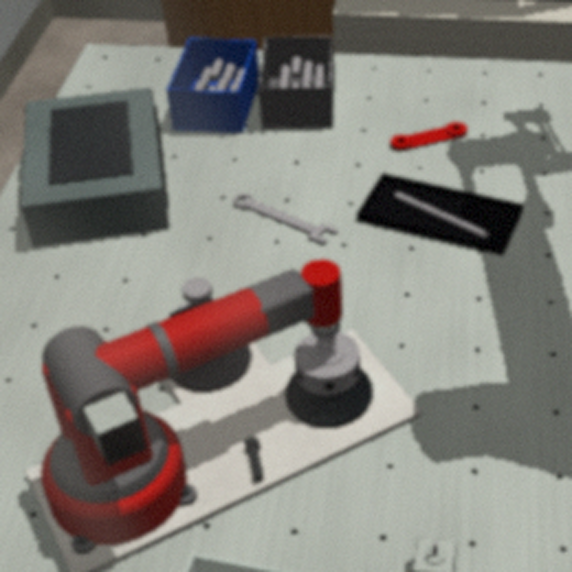

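Emit:
move_arm --pt "0 0 -24 0.113 0.148 -0.05 0" --pt "0 0 -49 0.227 0.296 -0.11 -0.45" --pt "0 0 -49 0.227 0.296 -0.11 -0.45" --pt "0 0 -49 0.227 0.296 -0.11 -0.45" --pt "0 0 -49 0.227 0.296 -0.11 -0.45" --pt "0 0 -49 0.227 0.296 -0.11 -0.45" --pt "0 0 -49 0.227 0.296 -0.11 -0.45" --pt "0 0 -49 0.227 0.296 -0.11 -0.45" --pt "0 0 -49 0.227 0.296 -0.11 -0.45" --pt "0 0 -49 0.227 0.296 -0.11 -0.45" --pt "0 0 -49 0.227 0.296 -0.11 -0.45" --pt "0 0 -49 0.227 0.296 -0.11 -0.45" --grip_force 50

```text
t: 1.25
ee_pos: [0.4265, -0.3478, 0.1447]
orientation: [-180.0, 0.0, -31.7]
ft_force: [-0.7, -0.5, 0.5]
width: 0.0242
```

```bash
python3 - <<'E'
from h import *
C=cam("wrist"); save(C[0],"w1.png")
s=env.state(); print(s["t"],s["ee_pos"],s["orientation"],s["q"],s["width"])
g=C[0].max(-1); P=cloud(C)
m=((g>70)).astype(np.uint8)
for c in cv2.findContours(m,0,2)[0]:
    if 300<cv2.contourArea(c)<20000:
        r=cv2.minAreaRect(c); b=cv2.boxPoints(r); B=np.array([onplane(C,*q,0.009) for q in b])
        print(r,B.mean(0),B.tolist())
E
```

```text
1.3 [ 0.42631626 -0.34887594  0.14529138] [-1.79974062e+02 -1.90152293e-02 -3.17603973e+01] [-4.19028593e+01  7.24933114e+00  1.13553117e+02  3.36292219e-02
  5.91834056e+01  7.98403093e+01] 0.024443507837731974
((86.5, 383.0), (32.0, 67.0), 90.0) [ 0.37692102 -0.05140063  0.009     ] [[0.40863007312206817, -0.038248077327493246, 0.009000000000000008], [0.3750645358796012, -0.09298804504178926, 0.009000000000000008], [0.34456374600561046, -0.06561981878406536, 0.009000000000000008], [0.37942573953961706, -0.00874659514343723, 0.009000000000000008]]
((549.0, 382.5), (33.0, 68.0), 90.0) [ 0.14171899 -0.43619912  0.009     ] [[0.17864574782604026, -0.41562902338902785, 0.009000000000000008], [0.14472946582972068, -0.470940445449672, 0.009000000000000008], [0.10411906985310643, -0.45787690031557454, 0.009000000000000008], [0.13938169439939246, -0.40035009451142156, 0.009000000000000008]]
((317.5, 382.5), (33.0, 125.0), 90.0) [ 0.25957876 -0.24395718  0.009     ] [[0.3084755114874483, -0.20389977621832958, 0.009000000000000008], [0.24602768036872713, -0.3057410789930336, 0.009000000000000
[... 588 characters left out ...]
  -0.29603717  0.009     ] [[0.32750937225611865, -0.24849639618599229, 0.009000000000000008], [0.39294010527374046, -0.2916382486554291, 0.009000000000000008], [0.36236638068210547, -0.34144998581757025, 0.009000000000000008], [0.29434492202857465, -0.3025640337597539, 0.009000000000000008]]
((321.8184509277344, 125.00202178955078), (15.037910461425781, 230.0399169921875), 0.36493632197380066) [ 0.46167654 -0.37194855  0.009     ] [[0.39212179180900414, -0.32159421905637353, 0.009000000000000008], [0.5372302840574051, -0.4126758525961902, 0.009000000000000008], [0.5318627468737896, -0.42129697625891643, 0.009000000000000008], [0.3854913518924952, -0.33222717090171994, 0.009000000000000008]]
```

View pics/w1.png

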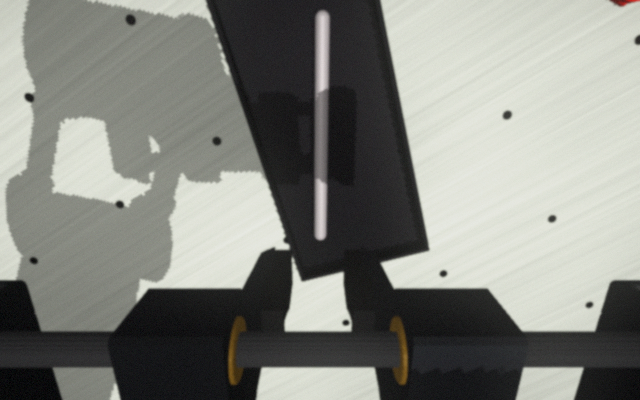

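The bar lies at columns ~321, rows 10–240; its centre is (0.462,-0.372), which agrees with the top view. I'll descend and grip it.

Emit:
move_arm --pt "0 0 0 -0.003 0.0 -0.04 -0.45" --pt "0 0 0 -0.003 0.0 -0.08 -0.45" --pt "0 0 0 -0.003 0.0 -0.11 -0.45" --pt "0 0 0 -0.003 0.0 -0.122 -0.45" --pt "0 0 0 -0.003 0.0 -0.122 -0.45" --pt "0 0 0 -0.003 0.0 -0.122 -1" --pt "0 0 0 -0.003 0.0 -0.122 -1" --pt "0 0 0 -0.003 0.0 -0.122 -1" --pt "0 0 0 -0.003 0.0 -0.122 -1" --pt "0 0 0 -0.003 0.0 -0.122 -1" --pt "0 0 0 -0.003 0.0 -0.122 -1" --pt "0 0 0 -0.003 0.0 -0.122 -1" --grip_force 55

```text
t: 2.3
ee_pos: [0.4239, -0.3501, 0.0244]
orientation: [180.0, -0.2, -31.7]
ft_force: [-3.0, -3.4, 5.3]
width: 0.0083
```

Emit:
move_arm --pt "0 0 0 0 0.0 0.03 -1" --pt "0 0 0 0 0.0 0.06 -1" --pt "0 0 0 0 0 0.08 -1" --pt "0 0 0 0 0 0.08 -1"

```text
t: 2.63
ee_pos: [0.4264, -0.3518, 0.1087]
orientation: [179.9, -0.6, -31.7]
ft_force: [0.1, -0.9, -0.4]
width: 0.008
```

```bash
python3 - <<'E'
from h import *
C=cam("wrist"); save(C[0],"w2.png")
s=env.state(); print(s["t"],s["ee_pos"],s["orientation"],s["ft_force"],s["width"])
E
```

```text
2.6833 [ 0.42533717 -0.35088364  0.10640906] [179.93349667  -0.40890002 -31.73391491] [ 0.10011889 -0.01462763 -1.69138225] 0.00824449963727214
```

View pics/w2.png

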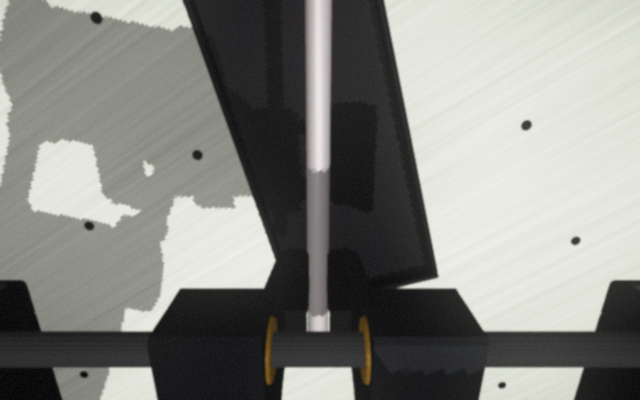

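```bash
python3 - <<'E'
from h import *
np.set_printoptions(precision=4,suppress=True)
s=optics.snapshot("wrist"); C=(s["img"],s["z_map"],s["intrinsics"],s["hand_eye"][:3,:3],s["hand_eye"][:3,3])
g=s["img"].min(-1)
for v in (5,40,80,120,160,200,250,290):
    row=s["img"][v,295:345].max(-1).astype(float)
    xs=np.where(row>60)[0]+295
    u=xs.mean(); print(v,xs.min(),xs.max(),bydepth(C,u,v))
S=cam("side"); save(S[0],"s2.png"); T=cam("top"); save(T[0],"t2.png")
st=env.state(); print(st["ee_pos"], proj(S,st["ee_pos"]),proj(T,st["ee_pos"]))
u,v=proj(S,st["ee_pos"]).astype(int)
save(cv2.resize(S[0][v-70:v+90,u-90:u+90],None,fx=4,fy=3.7,interpolation=cv2.INTER_CUBIC)[:600,:800],"s2c.png")
E
```

```text
5 304 332 [ 0.1099 -0.0009  0.0116]
40 304 332 [ 0.0984 -0.0008  0.0114]
80 305 331 [ 0.0844 -0.0008  0.0108]
120 305 330 [ 0.0695 -0.001   0.0107]
160 306 330 [ 0.0536 -0.0008  0.0099]
200 306 328 [ 0.0364 -0.0011  0.0101]
250 307 328 [ 0.0131 -0.0009  0.0096]
290 309 326 [-0.0075 -0.0009  0.0098]
[ 0.4227 -0.3488  0.1024] [351.9889 158.8671] [404.6097 230.8179]
```

View pics/s2c.png

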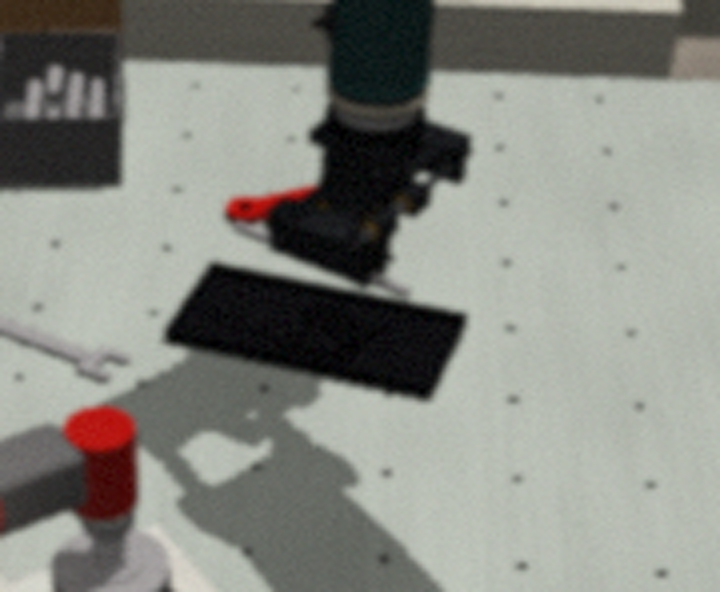

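```bash
python3 - <<'E'
from h import *
np.set_printoptions(precision=4,suppress=True)
for i in range(8):
    optics.snapshot("top"); s=env.state(); print(s["t"],s["ee_pos"],s["q"],s["ft_force"],s["orientation"])
E
```

```text
2.8833 [ 0.4226 -0.3487  0.1021] [-42.126    9.9256 115.6775  -0.0125  54.4766  79.6148] [-0.05    0.069  -1.1499] [-179.9956    0.0802  -31.7335]
2.9333 [ 0.4226 -0.3488  0.1021] [-42.1306   9.9357 115.6676  -0.0174  54.4803  79.614 ] [ 0.3195 -0.2196 -0.6033] [-179.9989    0.0847  -31.7344]
2.9833 [ 0.4227 -0.349   0.1023] [-42.1364   9.9312 115.6464  -0.0176  54.4863  79.6153] [ 0.7032  0.0324 -1.6934] [179.9975   0.0654 -31.7415]
3.0333 [ 0.423  -0.3492  0.1026] [-42.1368   9.9202 115.6193  -0.0194  54.4876  79.6143] [ 0.06    0.3483 -0.4729] [179.9893   0.0296 -31.7399]
3.0833 [ 0.4232 -0.3495  0.103 ] [-42.1401   9.9045 115.5937  -0.022   54.4867  79.6145] [ 0.1288 -0.0553 -1.0924] [179.9796  -0.0116 -31.7418]
3.1333 [ 0.4234 -0.3497  0.1033] [-42.1389   9.8898 115.5703  -0.0218  54.4912  79.615 ] [-1.079   0.6194 -1.3523] [179.9737  -0.0448 -31.7412]
3.1833 [ 0.4236 -0.3498  0.1036] [-42.1415   9.873  115.5536  -0.023   54.4927  79.6157] [-0.9052 -0.2108 -0.4138] [179.9671  -0.0759 -31.7439]
3.2333 [ 0.4237 -0.35    0.1039] [-42.1431   9.8567 115.5408  -0.0235  54.4952  79.6162] [ 0.8122  0.2079 -0.8191] [179.9618  -0.1021 -31.7456]
```

```bash
python3 - <<'E'
from h import *
np.set_printoptions(precision=4,suppress=True)
C=cam("top"); img=C[0]
f=lambda x,y:(190+x/3,60+y/2.5)
print("wrist top",onplane(C,*f(278,277),.23), "spare head",onplane(C,*f(332,150),.142))
# dark foot contour
for nm,(x0,y0,x1,y1) in {"work":(268,145,308,200),"spare":(284,105,322,150)}.items():
    m=np.zeros((400,640),np.uint8); m[y0:y1,x0:x1]=(img[y0:y1,x0:x1].max(-1)<75)
    pts=np.argwhere(m)[:,::-1]
    hull=cv2.convexHull(pts.astype(np.int32))[:,0]
    print(nm,hull.tolist())
    W=np.array([onplane(C,*h,.0125)[:2] for h in hull])
    A=np.c_[2*W,np.ones(len(W))]; s=np.linalg.lstsq(A,(W**2).sum(1),rcond=None)[0]; print(s[:2],np.sqrt(s[2]+s[0]**2+s[1]**2))
# sole plate corners: right (403,313) bottom(278,386)
for p in ((403,313),(278,386),(341,237),(408,195),(345,123),(270,160)): print(p,onplane(C,*f(*p),.012))
E
```

```text
wrist top [0.5793 0.002  0.23  ] spare head [ 0.7437 -0.0399  0.142 ]
work [[307, 146], [304, 182], [303, 185], [301, 189], [296, 194], [292, 196], [284, 196], [281, 195], [279, 194], [275, 191], [273, 188], [272, 186], [271, 183], [268, 163], [268, 162], [274, 145], [307, 145]]
[ 0.6229 -0.0004] 0.08456562739133447
spare [[320, 146], [297, 146], [293, 144], [289, 140], [287, 136], [286, 133], [286, 128], [289, 116], [290, 115], [320, 115]]
[ 0.7528 -0.0524] 0.06817219431342864
(403, 313) [ 0.5671 -0.1123  0.012 ]
(278, 386) [0.4718 0.0207 0.012 ]
(341, 237) [ 0.6661 -0.0445  0.012 ]
(408, 195) [ 0.7221 -0.1168  0.012 ]
(345, 123) [ 0.8181 -0.0472  0.012 ]
(270, 160) [0.7679 0.0343 0.012 ]
```

```bash
cat >> h.py <<'E'
def Rt(psi,beta):
    p,b=np.radians([psi,beta]); u=np.array([np.cos(p),np.sin(p),0]); z=np.array([0,0,1.])
    x=u*np.cos(b)+z*np.sin(b); zz=u*np.sin(b)-z*np.cos(b); return np.c_[x,np.cross(zz,x),zz]
def goto(pos,R):
    s=env.state(); Rc=Rn.from_euler('xyz',s["orientation"],degrees=True)
    rv=(Rn.from_matrix(R)*Rc.inv()).as_rotvec(degrees=True); return np.round(rv,2), np.round(np.array(pos)-s["ee_pos"],4)
E
python3 - <<'E'
from h import *
print(goto([.546,-.111,.15],Rt(36,40)))
E
```

```text
(array([  1.61, -42.19,  64.87]), array([0.1222, 0.239 , 0.046 ]))
```

Emit:
move_arm --pt "0.1 -3.7 5.7 0 0.02 0.03 -1" --pt "0.3 -8 12 0.01 0.04 0.046 -1" --pt "1.6 -42.2 64.9 0.122 0.239 0.046 -1" --pt "1.6 -42.2 64.9 0.122 0.239 0.046 -1" --pt "1.6 -42.2 64.9 0.122 0.239 0.046 -1" --pt "1.6 -42.2 64.9 0.122 0.239 0.046 -1" --pt "1.6 -42.2 64.9 0.122 0.239 0.046 -1" --pt "1.6 -42.2 64.9 0.122 0.239 0.046 -1" --pt "1.6 -42.2 64.9 0.122 0.239 0.046 -1" --pt "1.6 -42.2 64.9 0.122 0.239 0.046 -1" --pt "1.6 -42.2 64.9 0.122 0.239 0.046 -1" --pt "1.6 -42.2 64.9 0.122 0.239 0.046 -1"

```text
t: 4.28
ee_pos: [0.5455, -0.1111, 0.1498]
orientation: [179.8, -40.1, 36.4]
ft_force: [-0.5, -0.1, -0.6]
width: 0.0081
```

```bash
python3 - <<'E'
from h import *
for i in range(6): optics.snapshot("top")
s=env.state(); print(s["t"],s["ee_pos"],s["orientation"],s["q"],goto([.546,-.111,.15],Rt(36,40)))
C=cam("wrist"); save(C[0],"w3.png"); np.savez("w3.npz",img=C[0],z=C[1],K=C[2],R=C[3],c=C[4])
E
```

```text
4.5833 [ 0.54600329 -0.1110922   0.15038466] [179.94901621 -39.97997922  36.02146022] [-34.877455     1.21491212 128.86014428  53.41463734  49.09189057
 -17.06425171] (array([0.04, 0.01, 0.01]), array([-0.    ,  0.0001, -0.0004]))
```

View pics/w3.png

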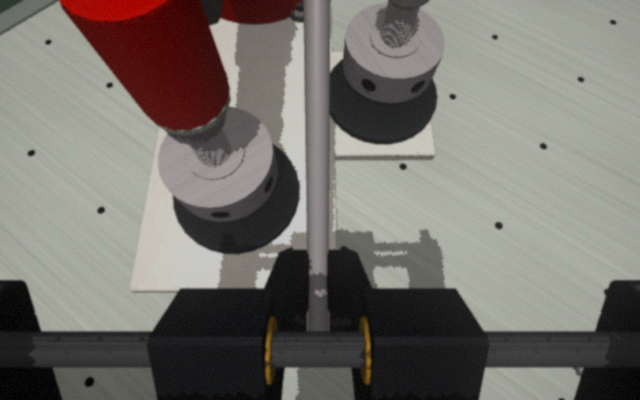

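```bash
python3 - <<'E'
from h import *
d=np.load("w3.npz"); img=d["img"]
save(cv2.resize(img[100:260,140:310],None,fx=4.5,fy=3.7,interpolation=cv2.INTER_CUBIC),"w3c.png")
E
```

View pics/w3c.png

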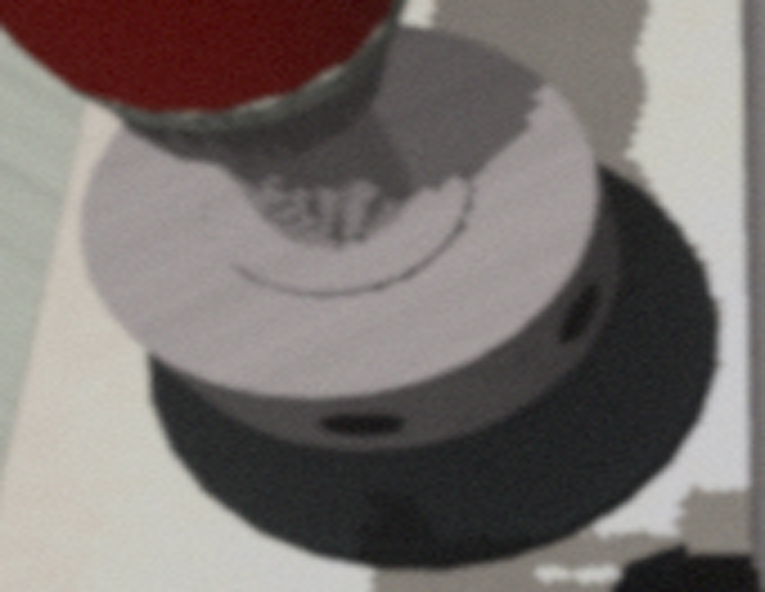

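```bash
cat >> h.py <<'E'
def circ(W,r=None):
    from scipy.optimize import least_squares
    f=lambda p:np.hypot(W[:,0]-p[0],W[:,1]-p[1])-(p[2] if r is None else r)
    return least_squares(f,[*W.mean(0),.04],loss="soft_l1",f_scale=5e-4)
E
python3 - <<'E'
from h import *
np.set_printoptions(precision=4,suppress=True)
d=np.load("w3.npz"); img=d["img"]; C=(img,d["z"],d["K"],d["R"],d["c"])
g=cv2.GaussianBlur(img,(0,0),0.7).mean(-1)
p=np.array([(82,220),(100,300),(150,352),(200,378),(260,394),(330,397),(400,388),(460,368),(520,335),(560,300),(590,255),(600,200)],float)
P=np.c_[140+p[:,0]/4.5,100+p[:,1]/3.7]; c0=P[[0,-1]].mean(0); c0=np.array([217.,157.])
out=[]
for q in P:
    n=(q-c0)/np.linalg.norm(q-c0); t=np.arange(-4,4.01,.1)
    v=cv2.remap(g.astype(np.float32),np.float32(q[0]+t*n[0]).reshape(1,-1),np.float32(q[1]+t*n[1]).reshape(1,-1),1)[0]
    gr=np.abs(np.gradient(v)); k=gr.argmax(); out.append(q+t[k]*n); 
out=np.array(out)
W=np.array([onplane(C,*q,.087)[:2] for q in out]); r=circ(W); print(r.x,r.fun*1e3); r2=circ(W,.04); print(r2.x[:2])
# foot base circle z=.012 r=55
p=np.array([(150,370),(165,430),(205,485),(260,525),(330,555),(400,568),(480,562),(560,535),(640,480),(690,420),(715,340),(705,270),(670,215)],float)
F=np.c_[140+p[:,0]/4.5,100+p[:,1]/3.7]; W=np.array([onplane(C,*q,.0125)[:2] for q in F]); r=circ(W); print("foot",r.x,r.fun*1e3)
ax=r2.x[:2]
# holes: intersect with cylinder r=.04
for h in ((362,425),(581,313)):
    u,v=140+h[0]/4.5,100+h[1]/3.7
    dd=ray(C,u,v); o=C[4]
    a=dd[:2]@dd[:2]; b=2*dd[:2]@(o[:2]-ax); cc=(o[:2]-ax)@(o[:2]-ax)-.04**2
    t=(-b-np.sqrt(b*b-4*a*cc))/(2*a); X=o+t*dd; print(X,np.degrees(np.arctan2(*(X[:2]-ax)[::-1])))
print(bydepth(C,180,160),bydepth(C,220,190))
E
```

```text
[0.585  0.0049 0.0397] [-0.1567 -0.2119  2.0088  0.0399  0.027  -0.4815  0.4769 -0.1969 -0.058
 -0.1687 -0.1023  0.366 ]
[0.5853 0.0052]
foot [0.5862 0.0072 0.056 ] [ 0.3396 -0.0962 -0.5582 -0.7234  0.0077  0.8957  0.9601  0.3799 -0.5169
 -0.4392 -0.299   0.1139  0.2764]
[ 0.555  -0.0209  0.0701] -139.25881113839552
[ 0.593  -0.034   0.0704] -78.91981765164282
[0.5668 0.0211 0.0871] [ 0.5662 -0.0164  0.0874]
```

```bash
python3 - <<'E'
from h import *
np.set_printoptions(precision=4,suppress=True)
d=np.load("w3.npz"); img=d["img"]; s=optics.snapshot("wrist"); H=s["hand_eye"]
C=(img,d["z"],d["K"],H[:3,:3],H[:3,3])
Q=[]
for v in range(2,300,6):
    row=img[v,300:340].astype(float); z=C[1][v,300:340]
    xs=np.where((z>0)&(z<.2)&(z>.08))[0]+300
    if len(xs)<8: continue
    Q.append(bydepth(C,xs.mean(),v))
Q=np.array(Q); print(len(Q)); 
for k in (1,2): print(np.polyfit(Q[:,0],Q[:,k],1), np.std(Q[:,k]-np.polyval(np.polyfit(Q[:,0],Q[:,k],1),Q[:,0])))
print(Q[:,0].min(),Q[:,0].max())
E
```

```text
50
[-0.0113  0.001 ] 0.0002572354236040984
[0.0121 0.0108] 0.0004951527006748764
-0.010175529569315805 0.11133736992636377
```

```bash
python3 - <<'E'
from h import *
print(goto([.446,-.1157,.0875],Rt(40.8,0.7)))
E
```

```text
(array([-24.38,  30.83,   4.56]), array([-0.1   , -0.0048, -0.063 ]))
```

Emit:
move_arm --pt "0 0 0 -0.04 0 0 -1" --pt "0 0 0 -0.08 -0.004 0 -1" --pt "-2.4 3.1 0.5 -0.1 -0.005 0 -1" --pt "-8 10 1.5 -0.1 -0.005 0 -1" --pt "-24.4 30.8 4.6 -0.1 -0.005 -0.03 -1" --pt "-24.4 30.8 4.6 -0.1 -0.005 -0.03 -1" --pt "-24.4 30.8 4.6 -0.1 -0.005 -0.03 -1" --pt "-24.4 30.8 4.6 -0.1 -0.005 -0.063 -1" --pt "-24.4 30.8 4.6 -0.1 -0.005 -0.063 -1" --pt "-24.4 30.8 4.6 -0.1 -0.005 -0.063 -1" --pt "-24.4 30.8 4.6 -0.1 -0.005 -0.063 -1" --pt "-24.4 30.8 4.6 -0.1 -0.005 -0.063 -1"

```text
t: 5.68
ee_pos: [0.446, -0.1162, 0.0886]
orientation: [179.9, -0.9, 40.8]
ft_force: [0.6, 0.4, -1.0]
width: 0.0079
```

```bash
python3 - <<'E'
from h import *
for i in range(3): optics.snapshot("top")
S=cam("side"); T=cam("top"); W=cam("wrist"); save(W[0],"w4.png")
s=env.state(); print(s["t"],s["ee_pos"],s["orientation"],s["ft_force"],s["q"]); print(goto([.446,-.1157,.0875],Rt(40.8,0.7)))
a=cv2.resize(S[0][190:290,230:360],None,fx=6,fy=6,interpolation=cv2.INTER_CUBIC); save(a,"s4.png")
b=cv2.resize(T[0][150:250,250:380],None,fx=6,fy=6,interpolation=cv2.INTER_CUBIC); save(b,"t4.png")
E
```

```text
5.9833 [ 0.44612178 -0.11661733  0.08850478] [179.88374809  -0.79849104  40.75410409] [-0.07860069 -0.3206087  -0.6199972 ] [-18.18312184   1.53976793 126.74096152   0.80056658  51.21039421
  30.56482538]
(array([0.02, 0.15, 0.05]), array([-0.0001,  0.0009, -0.001 ]))
```

View pics/s4.png

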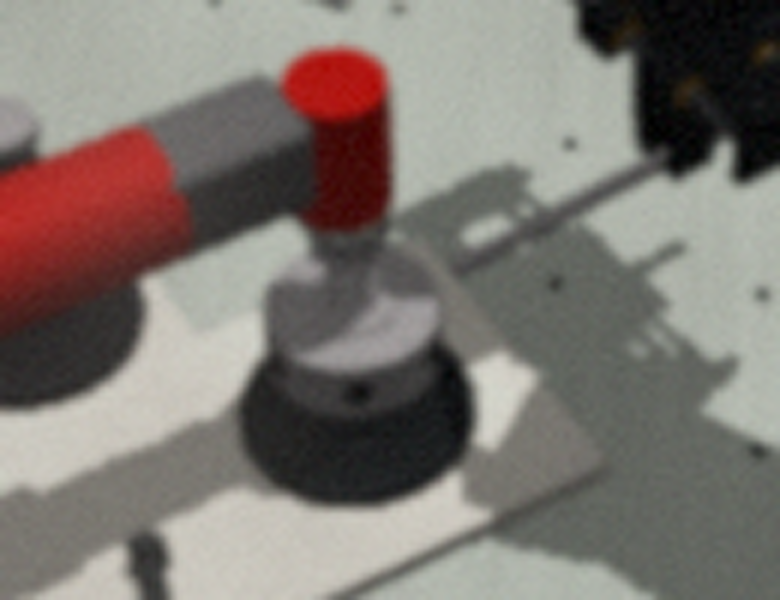

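View pics/t4.png

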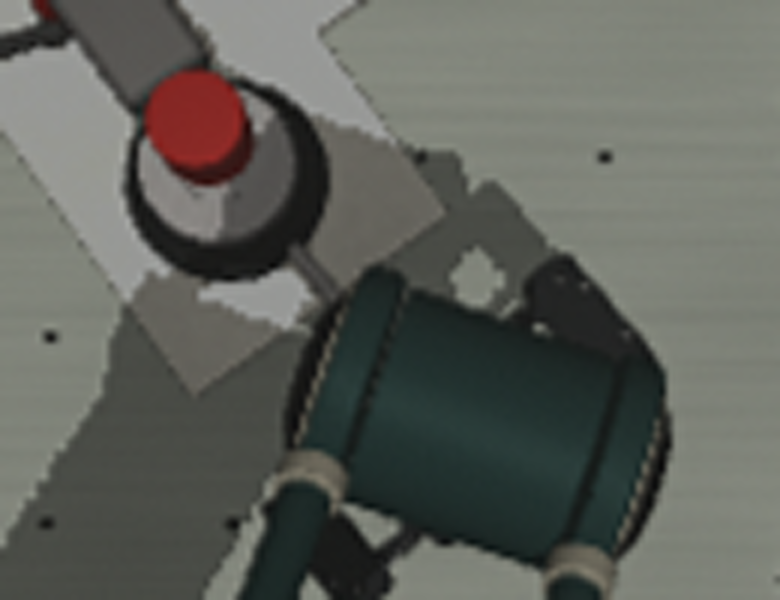

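View pics/w4.png

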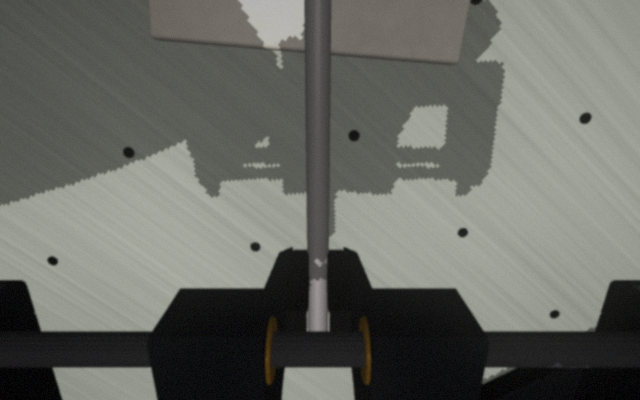

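```bash
python3 - <<'E'
from h import *
np.set_printoptions(precision=2,suppress=True)
S=cam("side");T=cam("top"); s=env.state()
R=Rn.from_euler('xyz',s["orientation"],degrees=True).as_matrix()
tip=s["ee_pos"]+R@np.array([.129,-.0003,.0173]); print(np.round(tip,4))
ax=np.array([.5853,.0045]); 
for n,X in {"tip":tip,"hole161":[ax[0]-.04*.9446,ax[1]+.04*.328,.072],"collarTopC":[*ax,.087],"hole-139":[ax[0]-.04*.757,ax[1]-.04*.653,.072]}.items(): print(n,"side crop",(proj(S,X)-[230,190])*6,"top crop",(proj(T,X)-[250,150])*6)
E
```

```text
[ 0.54 -0.03  0.07]
tip side crop [444.51 270.4 ] top crop [289.71 241.69]
hole161 side crop [425.   350.35] top crop [193.45 233.67]
collarTopC side crop [342.14 300.53] top crop [217.72 156.52]
hole-139 side crop [417.39 285.75] top crop [270.29 219.66]
```

Emit:
move_arm --pt "0 0.15 0 0 0.001 -0.001 -1" --pt "0 0.15 0 0.004 0.0043 -0.001 -1" --pt "0 0.15 0 0.0075 0.0075 -0.001 -1" --pt "0 0.15 0 0.0105 0.01 -0.001 -1" --pt "0 0.15 0 0.0135 0.0125 -0.001 -1" --pt "0 0.15 0 0.0165 0.015 -0.001 -1" --pt "0 0.15 0 0.0165 0.015 -0.001 -1" --pt "0 0.15 0 0.0165 0.015 -0.001 -1"

```text
t: 6.75
ee_pos: [0.4628, -0.101, 0.087]
orientation: [-180.0, -0.6, 40.8]
ft_force: [-0.7, 0.7, -1.4]
width: 0.0078
```

```bash
python3 - <<'E'
from h import *
for i in range(3): optics.snapshot("top"); s=env.state(); print(s["t"],s["ee_pos"],s["orientation"],s["ft_force"],s["wrist_torque"])
S=cam("side"); a=cv2.resize(S[0][190:290,230:360],None,fx=6,fy=6,interpolation=cv2.INTER_CUBIC); save(a,"s5.png")
E
```

```text
6.8 [ 0.46255551 -0.10116171  0.08695179] [-179.96011182   -0.63475566   40.81585084] [-0.62087462  0.72780092 -0.94058814] [-0.07204326  0.02879759  0.00542473]
6.85 [ 0.46247321 -0.10125636  0.08697866] [-179.96483035   -0.63738332   40.80207097] [ 0.49283592  0.80015769 -0.21119929] [-0.02492312  0.01183209 -0.00182778]
6.9 [ 0.46239652 -0.10129885  0.08696148] [-179.96345307   -0.63660536   40.79608808] [ 0.77288211  0.40238813 -1.13797307] [-0.10606304  0.03555449  0.03561865]
```

View pics/s5.png

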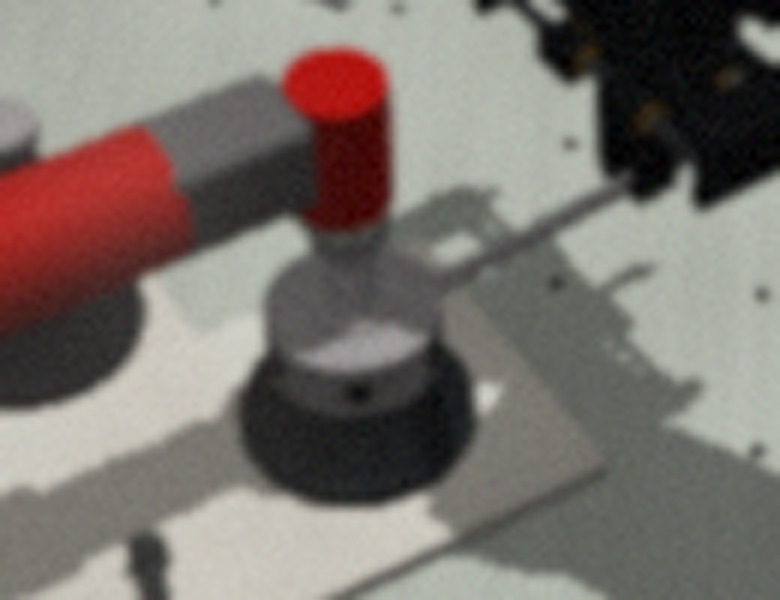

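Emit:
move_arm --pt "0 0 0 0.003 0.0025 0 -1" --pt "0 0 0 0.006 0.005 0 -1" --pt "0 0 0 0.0085 0.007 0 -1" --pt "0 0 0 0.0105 0.009 0 -1" --pt "0 0 0 0.0105 0.009 0 -1" --pt "0 0 0 0.0105 0.009 0 -1"

```text
t: 7.45
ee_pos: [0.4731, -0.0922, 0.087]
orientation: [-180.0, -0.6, 40.8]
ft_force: [-0.4, 0.4, -1.1]
width: 0.0084
```

```bash
python3 - <<'E'
from h import *
for i in range(4): optics.snapshot("top"); s=env.state(); print(s["t"],s["ee_pos"],s["orientation"],s["ft_force"],s["wrist_torque"])
R=Rn.from_euler('xyz',s["orientation"],degrees=True).as_matrix()
tip=s["ee_pos"]+R@np.array([.129,-.0003,.0173]); print(tip, np.hypot(*(tip[:2]-[.5853,.0045])))
E
```

```text
7.5 [ 0.47290197 -0.09223873  0.08696208] [-179.95980522   -0.6334054    40.80372519] [ 0.01220188  0.52657942 -1.01734727] [-0.07250231  0.03923239 -0.02105266]
7.55 [ 0.4728063  -0.09228351  0.08694475] [-179.95870298   -0.63142374   40.79652187] [-0.79579601 -0.24088029 -1.29531914] [-0.09029574 -0.03945445  0.03071761]
7.6 [ 0.47276433 -0.09233269  0.08693828] [-179.95964667   -0.6317335    40.79154077] [ 0.10126792  0.67922521 -0.77479272] [-0.07765875  0.0325928   0.00687651]
7.65 [ 0.4727691  -0.0924109   0.08696756] [-179.96269794   -0.63476213   40.77680884] [ 0.7090199   0.14288348 -0.6868785 ] [-0.03353193 -0.00315256 -0.03760187]
[ 0.57039142 -0.00780346  0.07109794] 0.019329797861264958
```

```bash
cat >> h.py <<'E'
AX=np.array([.5853,.0045])
def orbit(als,ax=AX,r=None,tcp=None):
    s=env.state(); p=s["ee_pos"][:2] if tcp is None else np.array(tcp)
    d=p-ax
    for a in als:
        t=np.radians(a); c,q=np.cos(t),np.sin(t)
        m=np.array([[c,-q],[q,c]])@d
        if r: m*=r/np.linalg.norm(m)
        e=ax+m-p; print([0,0,a,round(e[0],4),round(e[1],4),0,-1],end=",")
    print()
E
python3 - <<'E'
from h import *
orbit([3,6,9,12,16,20])
orbit([-3,-6,-9,-12,-16,-20])
E
```

```text
[0, 0, 3, np.float64(0.0052), np.float64(-0.0058), 0, -1],[0, 0, 6, np.float64(0.0107), np.float64(-0.0112), 0, -1],[0, 0, 9, np.float64(0.0165), np.float64(-0.0164), 0, -1],[0, 0, 12, np.float64(0.0226), np.float64(-0.0213), 0, -1],[0, 0, 16, np.float64(0.0311), np.float64(-0.0273), 0, -1],[0, 0, 20, np.float64(0.0399), np.float64(-0.0326), 0, -1],
[0, 0, -3, np.float64(-0.0049), np.float64(0.006), 0, -1],[0, 0, -6, np.float64(-0.0095), np.float64(0.0123), 0, -1],[0, 0, -9, np.float64(-0.0138), np.float64(0.0188), 0, -1],[0, 0, -12, np.float64(-0.0177), np.float64(0.0255), 0, -1],[0, 0, -16, np.float64(-0.0224), np.float64(0.0348), 0, -1],[0, 0, -20, np.float64(-0.0264), np.float64(0.0443), 0, -1],
```

Emit:
move_arm --pt "0 0 3 0.0052 -0.0058 0 -1" --pt "0 0 6 0.0107 -0.0112 0 -1" --pt "0 0 9 0.0165 -0.0164 0 -1" --pt "0 0 12 0.0226 -0.0213 0 -1" --pt "0 0 12 0.0226 -0.0213 0 -1" --pt "0 0 12 0.0226 -0.0213 0 -1"

```text
t: 8.15
ee_pos: [0.4948, -0.1136, 0.0866]
orientation: [-179.9, -0.6, 52.7]
ft_force: [-1.9, -0.1, -0.8]
width: 0.0082
```

```bash
python3 - <<'E'
from h import *
np.set_printoptions(precision=4,suppress=True)
for i in range(3): optics.snapshot("top"); s=env.state(); print(s["t"],s["ee_pos"],s["orientation"],s["ft_force"],s["wrist_torque"])
p=s["ee_pos"][:2]-AX; print(np.degrees(np.arctan2(-p[1],-p[0])),np.hypot(*p))
orbit([3,6,9,12,12])
E
```

```text
8.2 [ 0.4946 -0.1135  0.0866] [-179.8907   -0.606    52.6945] [-1.2544  0.6462 -0.9461] [-0.0013  0.2148  0.1527]
8.25 [ 0.4946 -0.1135  0.0866] [-179.9024   -0.6049   52.7143] [-1.1706  0.7822 -1.2184] [-0.0348  0.2246  0.0736]
8.3 [ 0.4947 -0.1135  0.0867] [-179.9153   -0.6086   52.7358] [-0.7889  0.0938 -1.5575] [-0.1155  0.253   0.1943]
52.470856438608486 0.14873789670164353
[0, 0, 3, np.float64(0.0063), np.float64(-0.0046), 0, -1],[0, 0, 6, np.float64(0.0128), np.float64(-0.0088), 0, -1],[0, 0, 9, np.float64(0.0196), np.float64(-0.0127), 0, -1],[0, 0, 12, np.float64(0.0265), np.float64(-0.0163), 0, -1],[0, 0, 12, np.float64(0.0265), np.float64(-0.0163), 0, -1],
```

Emit:
move_arm --pt "0 0 3 0.0063 -0.0046 0 -1" --pt "0 0 6 0.0128 -0.0088 0 -1" --pt "0 0 9 0.0196 -0.0127 0 -1" --pt "0 0 9 0.0196 -0.0127 0 -1"

```text
t: 8.63
ee_pos: [0.5148, -0.1264, 0.0868]
orientation: [-179.9, -0.6, 61.8]
ft_force: [-0.9, 0.5, 0.4]
width: 0.0079
```

```bash
python3 - <<'E'
from h import *
np.set_printoptions(precision=4,suppress=True)
for i in range(2): optics.snapshot("top"); s=env.state(); print(s["t"],s["ee_pos"],s["orientation"],s["ft_force"],s["wrist_torque"])
p=s["ee_pos"][:2]-AX; print(np.degrees(np.arctan2(-p[1],-p[0])),np.hypot(*p))
orbit([4,8,12,16,20,24,28])
orbit([-6,-12,-18,-24,-30,-36])
E
```

```text
8.6833 [ 0.5144 -0.1261  0.0867] [-179.92     -0.6115   61.6439] [-1.133   0.8925 -1.2129] [0.0504 0.1675 0.2323]
8.7333 [ 0.5141 -0.126   0.0866] [-179.9033   -0.611    61.6206] [-0.8165  1.7689 -0.3807] [0.0537 0.1699 0.1602]
61.36268756259132 0.14864146911824297
[0, 0, 4, np.float64(0.0093), np.float64(-0.0047), 0, -1],[0, 0, 8, np.float64(0.0188), np.float64(-0.0086), 0, -1],[0, 0, 12, np.float64(0.0287), np.float64(-0.012), 0, -1],[0, 0, 16, np.float64(0.0387), np.float64(-0.0146), 0, -1],[0, 0, 20, np.float64(0.0489), np.float64(-0.0165), 0, -1],[0, 0, 24, np.float64(0.0592), np.float64(-0.0177), 0, -1],[0, 0, 28, np.float64(0.0696), np.float64(-0.0182), 0, -1],
[0, 0, -6, np.float64(-0.0132), np.float64(0.0082), 0, -1],[0, 0, -12, np.float64(-0.0256), np.float64(0.0177), 0, -1],[0, 0, -18, np.float64(-0.0368), np.float64(0.0284), 0, -1],[0, 0, -24, np.float64(-0.0469), np.float64(0.0403), 0, -1],[0, 0, -30, np.float64(-0.0557), np.float64(0.0531), 0, -1],[0, 0, -36, np.float64(-0.0631), np.float64(0.0668), 0, -1],
```

Emit:
move_arm --pt "0 0 4 0.0093 -0.0047 0 -1" --pt "0 0 8 0.0188 -0.0086 0 -1" --pt "0 0 12 0.0287 -0.012 0 -1" --pt "0 0 12 0.0287 -0.012 0 -1"

```text
t: 9.07
ee_pos: [0.5437, -0.138, 0.0868]
orientation: [-180.0, -0.6, 73.6]
ft_force: [-0.3, 1.1, -1.2]
width: 0.0081
```

```bash
python3 - <<'E'
from h import *
np.set_printoptions(precision=4,suppress=True)
S=cam("side");s=env.state(); print(s["t"],s["ee_pos"],s["orientation"],s["ft_force"],s["wrist_torque"],s["q"])
p=s["ee_pos"][:2]-AX; print(np.degrees(np.arctan2(-p[1],-p[0])),np.hypot(*p))
orbit([4,8,12,16,20,24,28,32,36])
a=cv2.resize(S[0][190:290,230:360],None,fx=6,fy=6,interpolation=cv2.INTER_CUBIC); save(a,"s6.png")
E
```

```text
9.1167 [ 0.543  -0.1378  0.0867] [-179.9201   -0.6242   73.4692] [-0.8218  1.1814 -0.7846] [0.043  0.0727 0.0872] [-17.1467  12.272  114.7641   0.78    53.053   -1.0856]
73.4357409224224 0.14844791160840645
[0, 0, 4, np.float64(0.01), np.float64(-0.0026), 0, -1],[0, 0, 8, np.float64(0.0202), np.float64(-0.0045), 0, -1],[0, 0, 12, np.float64(0.0305), np.float64(-0.0057), 0, -1],[0, 0, 16, np.float64(0.0409), np.float64(-0.0062), 0, -1],[0, 0, 20, np.float64(0.0512), np.float64(-0.0059), 0, -1],[0, 0, 24, np.float64(0.0615), np.float64(-0.0049), 0, -1],[0, 0, 28, np.float64(0.0718), np.float64(-0.0032), 0, -1],[0, 0, 32, np.float64(0.0818), np.float64(-0.0008), 0, -1],[0, 0, 36, np.float64(0.0917), np.float64(0.0023), 0, -1],
```

View pics/s6.png

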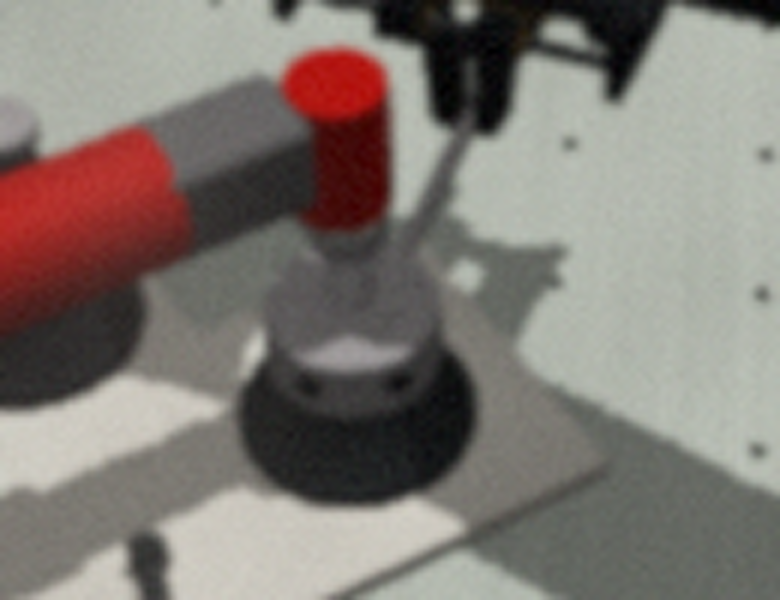

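Emit:
move_arm --pt "0 0 4 0.01 -0.0026 0 -1" --pt "0 0 8 0.0202 -0.0045 0 -1" --pt "0 0 12 0.0305 -0.0057 0 -1" --pt "0 0 16 0.0409 -0.0062 0 -1" --pt "0 0 20 0.0512 -0.0059 0 -1" --pt "0 0 24 0.0615 -0.0049 0 -1" --pt "0 0 28 0.0718 -0.0032 0 -1" --pt "0 0 32 0.0818 -0.0008 0 -1" --pt "0 0 32 0.0818 -0.0008 0 -1" --pt "0 0 32 0.0818 -0.0008 0 -1"

```text
t: 9.95
ee_pos: [0.6243, -0.1383, 0.0866]
orientation: [-179.9, -0.6, 105.3]
ft_force: [-1.4, 0.2, -0.2]
width: 0.0082
```

```bash
python3 - <<'E'
from h import *
np.set_printoptions(precision=4,suppress=True)
for i in range(3): S=cam("side");s=env.state(); print(s["t"],s["ee_pos"],s["orientation"],s["ft_force"],s["wrist_torque"],s["q"])
p=s["ee_pos"][:2]-AX; print(np.degrees(np.arctan2(-p[1],-p[0])),np.hypot(*p))
W=cam("wrist"); save(W[0],"w7.png")
E
```

```text
10.0 [ 0.624  -0.1384  0.0865] [-179.8918   -0.6373  105.2845] [-1.1401  0.5754 -0.1817] [-0.0149  0.0651  0.0512] [-14.9842  20.0833 104.542    0.5996  55.7909 -30.6082]
10.05 [ 0.624  -0.1384  0.0866] [-179.8979   -0.6376  105.3074] [-0.9963  0.4075 -0.7605] [-0.0849  0.0588  0.1105] [-14.9935  20.074  104.5475   0.6033  55.7898 -30.6425]
10.1 [ 0.6241 -0.1385  0.0867] [-179.9098   -0.6332  105.3309] [-1.101  -0.1922 -1.176 ] [-0.036   0.0384  0.1377] [-15.0024  20.0696 104.543    0.6058  55.7865 -30.6762]
105.16075351708216 0.14819650076061047
```

View pics/w7.png

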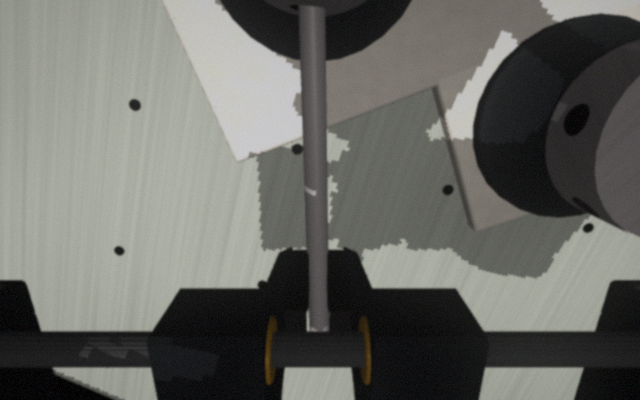

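Emit:
move_arm --pt "0 0 0 0.001 -0.0039 0 -1" --pt "0 0 0 0.0026 -0.0097 0 -1" --pt "0 0 0 0.0052 -0.0193 0 -1" --pt "0 0 0 0.0079 -0.029 0 -1" --pt "0 0 0 0.0105 -0.0386 0 -1" --pt "0 0 0 0.013 -0.048 0.005 -1" --pt "0 0 0 0.013 -0.07 0.03 -1" --pt "0 0 0 0.0 -0.09 0.06 -1" --pt "0 0 0 -0.02 -0.1 0.08 -1" --pt "0 0 0 -0.02 -0.1 0.08 -1"

```text
t: 10.98
ee_pos: [0.6051, -0.2432, 0.173]
orientation: [179.8, -0.3, 105.2]
ft_force: [0.1, 0.1, -0.6]
width: 0.0079
```

```bash
python3 - <<'E'
from h import *
s=env.state(); print(s["t"],s["ee_pos"],s["orientation"],s["ft_force"])
print(goto([.546,-.111,.15],Rt(36,40)))
print(goto([.546,-.181,.16],Rt(36,40)))
E
```

```text
10.9833 [ 0.6050839 -0.243223   0.173022 ] [179.77216442  -0.26329658 105.18674554] [ 0.12128644  0.10940234 -0.61149728]
(array([ 39.84, -13.79, -66.17]), array([-0.0591,  0.1322, -0.023 ]))
(array([ 39.84, -13.79, -66.17]), array([-0.0591,  0.0622, -0.013 ]))
```

Emit:
move_arm --pt "39.8 -13.8 -66.2 -0.059 0.062 -0.013 -1" --pt "39.8 -13.8 -66.2 -0.059 0.062 -0.013 -1" --pt "39.8 -13.8 -66.2 -0.059 0.062 -0.013 -1" --pt "39.8 -13.8 -66.2 -0.059 0.062 -0.013 -1" --pt "39.8 -13.8 -66.2 -0.059 0.062 -0.013 -1" --pt "39.8 -13.8 -66.2 -0.059 0.062 -0.013 -1" --pt "39.8 -13.8 -66.2 -0.059 0.062 -0.013 -1" --pt "39.8 -13.8 -66.2 -0.059 0.062 -0.013 -1" --pt "39.8 -13.8 -66.2 -0.059 0.08 -0.013 -1" --pt "39.8 -13.8 -66.2 -0.059 0.105 -0.02 -1" --pt "39.8 -13.8 -66.2 -0.059 0.132 -0.023 -1" --pt "39.8 -13.8 -66.2 -0.059 0.132 -0.023 -1"

```text
t: 11.98
ee_pos: [0.5407, -0.1059, 0.145]
orientation: [-179.1, -39.9, 35.3]
ft_force: [-1.7, 0.8, -2.2]
width: 0.0084
```

```bash
python3 - <<'E'
from h import *
for i in range(6): optics.snapshot("top")
s=env.state(); print(s["t"],s["ee_pos"],s["orientation"])
C=cam("wrist"); save(C[0],"w8.png"); np.savez("w8.npz",img=C[0],z=C[1],K=C[2],R=C[3],c=C[4])
save(cv2.resize(C[0][100:260,140:310],None,fx=4.5,fy=3.7,interpolation=cv2.INTER_CUBIC),"w8c.png")
E
```

```text
12.2833 [ 0.54777233 -0.1128741   0.15139962] [179.74237682 -39.98965314  36.13649458]
```

View pics/w8.png

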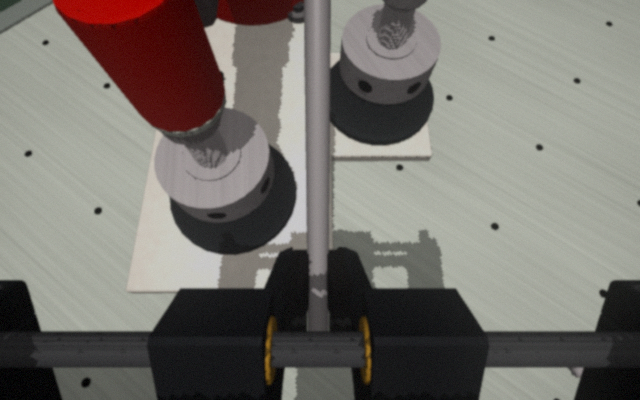

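View pics/w8c.png

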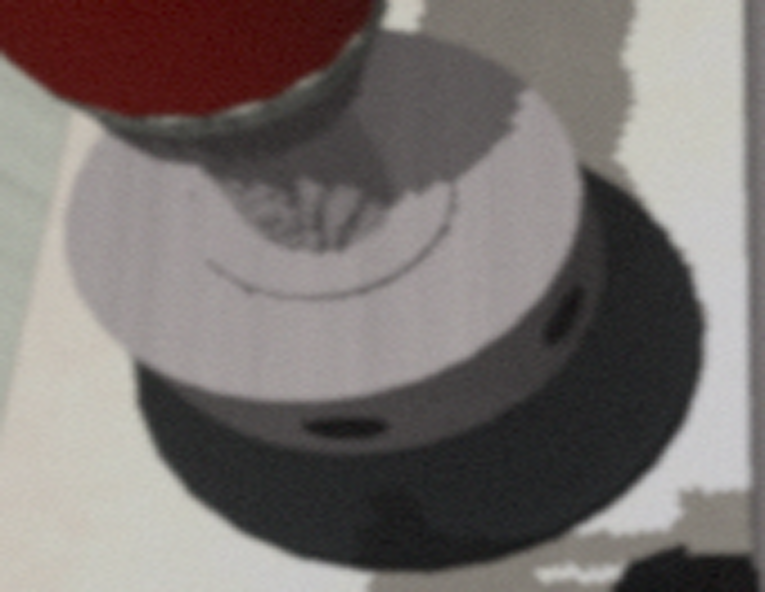

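```bash
cat > jack.py <<'E'
from h import *
def measure(f,rim,holes,seedc,sx=4.5,sy=3.7,x0=140,y0=100):
    d=np.load(f); img=d["img"]; C=(img,d["z"],d["K"],d["R"],d["c"])
    g=cv2.GaussianBlur(img,(0,0),0.7).mean(-1).astype(np.float32)
    out=[]
    for p in rim:
        q=np.array([x0+p[0]/sx,y0+p[1]/sy]); n=(q-seedc)/np.linalg.norm(q-seedc); t=np.arange(-3,3.01,.1)
        v=cv2.remap(g,np.float32(q[0]+t*n[0]).reshape(1,-1),np.float32(q[1]+t*n[1]).reshape(1,-1),1)[0]
        k=np.abs(np.gradient(v)).argmax(); out.append(q+t[k]*n)
    W=np.array([onplane(C,*q,.087)[:2] for q in out]); r=circ(W); print(r.x,r.fun*1e3); ax=circ(W,.04).x[:2]; print("axis",ax)
    for h in holes:
        u,v=x0+h[0]/sx,y0+h[1]/sy; dd=ray(C,u,v); o=C[4]
        a=dd[:2]@dd[:2]; b=2*dd[:2]@(o[:2]-ax); cc=(o[:2]-ax)@(o[:2]-ax)-.04**2
        t=(-b-np.sqrt(b*b-4*a*cc))/(2*a); X=o+t*dd; print(X,np.degrees(np.arctan2(*(X[:2]-ax)[::-1])))
E
python3 - <<'E'
from jack import *
np.set_printoptions(precision=4,suppress=True)
measure("w8.npz",[(66,220),(85,300),(140,358),(190,383),(250,399),(320,400),(390,388),(450,365),(505,335),(545,295),(573,245),(582,195)],[(345,427),(564,314)],np.array([213.,157.]))
E
```

```text
[0.5852 0.0053 0.04  ] [ 0.1081 -0.5994  1.429   0.136  -0.2244 -0.4607  0.0925 -0.0187  0.215
  0.0285  0.0385 -0.1214]
axis [0.5852 0.0053]
[ 0.5551 -0.0211  0.0711] -138.83539677512445
[ 0.5932 -0.0339  0.0713] -78.50128653727685
```

```bash
python3 - <<'E'
from h import *
print(goto([.42,-.15,.12],Rt(36,0.7)))
E
```

```text
(array([-2.295e+01,  3.189e+01, -3.000e-02]), array([-0.1276, -0.0373, -0.0313]))
```

Emit:
move_arm --pt "0 0 0 -0.04 0 0 -1" --pt "0 0 0 -0.08 -0.02 0 -1" --pt "-2.4 3.3 0 -0.12 -0.037 0 -1" --pt "-8 11 0 -0.128 -0.037 0 -1" --pt "-23 31.9 0 -0.128 -0.037 -0.031 -1" --pt "-23 31.9 0 -0.128 -0.037 -0.031 -1" --pt "-23 31.9 0 -0.128 -0.037 -0.031 -1" --pt "-23 31.9 0 -0.128 -0.037 -0.031 -1" --pt "-23 31.9 0 -0.128 -0.037 -0.031 -1"

```text
t: 13.08
ee_pos: [0.4239, -0.1496, 0.1225]
orientation: [179.7, -0.6, 36.3]
ft_force: [0.6, 0.8, -0.4]
width: 0.0082
```

```bash
python3 - <<'E'
from h import *
s=env.state(); print(s["t"],s["ee_pos"],s["orientation"],s["q"])
print(goto([.411,.0643,.0875],Rt(-18.8,0.7)))
E
```

```text
13.0833 [ 0.42390972 -0.1496075   0.12250407] [179.6857136   -0.5784184   36.27476362] [-22.85583839  -2.60330422 126.57142085   0.4069142   55.46600923
  30.64196146]
(array([  0.34,  -0.08, -55.07]), array([-0.0129,  0.2139, -0.035 ]))
```

Emit:
move_arm --pt "0 0 -7 -0.015 0.025 -0.01 -1" --pt "0 0 -14 -0.024 0.052 -0.02 -1" --pt "0 0 -21 -0.026 0.08 -0.03 -1" --pt "0 0 -28 -0.026 0.107 -0.035 -1" --pt "0 0 -35 -0.025 0.134 -0.035 -1" --pt "0 0 -42 -0.023 0.162 -0.035 -1" --pt "0 0 -49 -0.018 0.19 -0.035 -1" --pt "0.3 -0.1 -55.1 -0.013 0.214 -0.035 -1" --pt "0.3 -0.1 -55.1 -0.013 0.214 -0.035 -1" --pt "0.3 -0.1 -55.1 -0.013 0.214 -0.035 -1" --pt "0.3 -0.1 -55.1 -0.013 0.214 -0.035 -1"

```text
t: 14.0
ee_pos: [0.411, 0.0643, 0.0875]
orientation: [-180.0, -0.7, -18.7]
ft_force: [0.1, -1.2, -1.2]
width: 0.0082
```

```bash
python3 - <<'E'
from h import *
for i in range(5): S=cam("side")
s=env.state(); print(s["t"],s["ee_pos"],s["orientation"],s["q"],s["ft_force"])
print(goto([.411,.0643,.0875],Rt(-18.8,0.7)))
a=cv2.resize(S[0][190:290,230:360],None,fx=6,fy=6,interpolation=cv2.INTER_CUBIC); save(a,"s9.png")
E
```

```text
14.25 [0.41082063 0.06363335 0.08746016] [179.97268034  -0.70455599 -18.88689649] [  5.61789111  -3.57059755 131.88078724  -0.40765894  51.06075029
 114.75942759] [-0.15286164  0.77716645 -1.21051263]
(array([ 0.03, -0.  ,  0.09]), array([0.0002, 0.0007, 0.    ]))
```

View pics/s9.png

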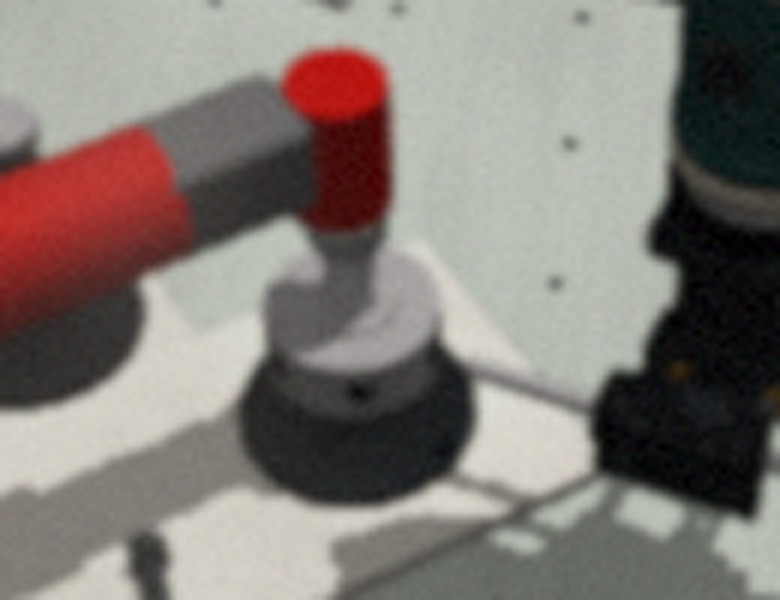

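Emit:
move_arm --pt "0 0 0 0.004 -0.0007 0 -1" --pt "0 0 0 0.008 -0.002 0 -1" --pt "0 0 0 0.012 -0.0034 0 -1" --pt "0 0 0 0.016 -0.0048 0 -1" --pt "0 0 0 0.02 -0.0061 0 -1" --pt "0 0 0 0.02 -0.0061 0 -1" --pt "0 0 0 0.02 -0.0061 0 -1"

```text
t: 14.83
ee_pos: [0.4311, 0.0575, 0.0874]
orientation: [180.0, -0.7, -18.9]
ft_force: [0.3, -0.9, -0.9]
width: 0.008
```

Emit:
move_arm --pt "0 0 0 0.003 -0.001 0 -1" --pt "0 0 0 0.006 -0.002 0 -1" --pt "0 0 0 0.009 -0.003 0 -1" --pt "0 0 0 0.0115 -0.004 0 -1" --pt "0 0 0 0.0115 -0.004 0 -1" --pt "0 0 0 0.0115 -0.004 0 -1"

```text
t: 15.33
ee_pos: [0.4428, 0.0534, 0.0875]
orientation: [180.0, -0.7, -18.9]
ft_force: [0.3, 0.6, -1.1]
width: 0.0081
```

```bash
python3 - <<'E'
from h import *
np.set_printoptions(precision=4,suppress=True)
for i in range(3): S=cam("side"); s=env.state(); print(s["t"],s["ee_pos"],s["orientation"],s["ft_force"],s["wrist_torque"])
p=s["ee_pos"][:2]-AX; print(np.degrees(np.arctan2(-p[1],-p[0])),np.hypot(*p))
a=cv2.resize(S[0][190:290,230:360],None,fx=6,fy=6,interpolation=cv2.INTER_CUBIC); save(a,"s10.png")
orbit(range(5,61,5))
E
```

```text
15.3833 [0.4426 0.0534 0.0874] [179.967   -0.681  -18.9065] [-0.4448 -0.6627 -0.5856] [0.0502 0.0555 0.0072]
15.4333 [0.4425 0.0535 0.0874] [179.967   -0.6791 -18.9047] [ 0.6549 -0.8288 -1.4609] [ 0.0567  0.0826 -0.0155]
15.4833 [0.4425 0.0535 0.0874] [179.9652  -0.6812 -18.8982] [ 0.2573  0.0876 -1.0854] [ 0.0201  0.035  -0.0708]
-18.91829754645902 0.15100318762732853
[0, 0, 5, np.float64(-0.0037), np.float64(-0.0126), 0, -1],[0, 0, 10, np.float64(-0.0063), np.float64(-0.0255), 0, -1],[0, 0, 15, np.float64(-0.0078), np.float64(-0.0386), 0, -1],[0, 0, 20, np.float64(-0.0081), np.float64(-0.0518), 0, -1],[0, 0, 25, np.float64(-0.0073), np.float64(-0.065), 0, -1],[0, 0, 30, np.float64(-0.0053), np.float64(-0.078), 0, -1],[0, 0, 35, np.float64(-0.0022), np.float64(-0.0908), 0, -1],[0, 0, 40, np.float64(0.0019), np.float64(-0.1033), 0, -1],[0, 0, 45, np.float64(0.0072), np.float64(-0.1153), 0, -1],[0, 0, 50, np.float64(0.0135), np.float64(-0.1269), 0, -1],[0, 0, 55, np.float64(0.0208), np.float64(-0.1379), 0, -1],[0, 0, 60, np.float64(0.029), np.float64(-0.1482), 0, -1],
```

View pics/s10.png

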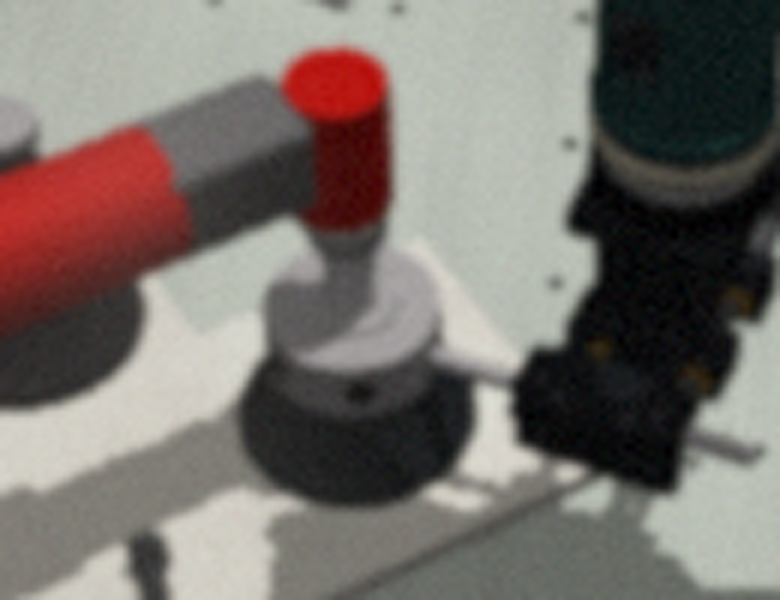

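Emit:
move_arm --pt "0 0 5 -0.0037 -0.0126 0 -1" --pt "0 0 10 -0.0063 -0.0255 0 -1" --pt "0 0 15 -0.0078 -0.0386 0 -1" --pt "0 0 20 -0.0081 -0.0518 0 -1" --pt "0 0 25 -0.0073 -0.065 0 -1" --pt "0 0 30 -0.0053 -0.078 0 -1" --pt "0 0 35 -0.0022 -0.0908 0 -1" --pt "0 0 40 0.0019 -0.1033 0 -1" --pt "0 0 45 0.0072 -0.1153 0 -1" --pt "0 0 50 0.0135 -0.1269 0 -1" --pt "0 0 55 0.0208 -0.1379 0 -1" --pt "0 0 60 0.029 -0.1482 0 -1"

```text
t: 16.48
ee_pos: [0.4704, -0.0947, 0.0869]
orientation: [-179.9, -0.6, 41.4]
ft_force: [-0.5, 3.2, -1.1]
width: 0.0078
```

```bash
python3 - <<'E'
from h import *
np.set_printoptions(precision=4,suppress=True)
for i in range(3): S=cam("side"); s=env.state(); print(s["t"],s["ee_pos"],s["orientation"],s["ft_force"],s["wrist_torque"])
p=s["ee_pos"][:2]-AX; print(np.degrees(np.arctan2(-p[1],-p[0])),np.hypot(*p))
orbit(range(4,61,4))
E
```

```text
16.5333 [ 0.4725 -0.0963  0.0874] [179.9281  -0.6608  41.5836] [ 1.675   0.4532 -1.8546] [0.1544 0.1734 0.2124]
16.5833 [ 0.472  -0.0955  0.0874] [179.9724  -0.6796  41.0619] [-0.1293  2.3184 -1.1134] [0.2365 0.0094 0.1283]
16.6333 [ 0.4714 -0.0948  0.0872] [-179.9966   -0.6781   40.9125] [-0.5918  0.8466 -0.5642] [0.1512 0.0538 0.146 ]
41.095211423351685 0.15110557751813763
[0, 0, 4, np.float64(0.0072), np.float64(-0.0077), 0, -1],[0, 0, 8, np.float64(0.0149), np.float64(-0.0149), 0, -1],[0, 0, 12, np.float64(0.0231), np.float64(-0.0215), 0, -1],[0, 0, 16, np.float64(0.0318), np.float64(-0.0275), 0, -1],[0, 0, 20, np.float64(0.0408), np.float64(-0.033), 0, -1],[0, 0, 24, np.float64(0.0502), np.float64(-0.0377), 0, -1],[0, 0, 28, np.float64(0.06), np.float64(-0.0418), 0, -1],[0, 0, 32, np.float64(0.0699), np.float64(-0.0453), 0, -1],[0, 0, 36, np.float64(0.0801), np.float64(-0.048), 0, -1],[0, 0, 40, np.float64(0.0905), np.float64(-0.05), 0, -1],[0, 0, 44, np.float64(0.101), np.float64(-0.0512), 0, -1],[0, 0, 48, np.float64(0.1115), np.float64(-0.0518), 0, -1],[0, 0, 52, np.float64(0.122), np.float64(-0.0516), 0, -1],[0, 0, 56, np.float64(0.1325), np.float64(-0.0506), 0, -1],[0, 0, 60, np.float64(0.143), np.float64(-0.049), 0, -1],
```

Emit:
move_arm --pt "0 0 4 0.0072 -0.0077 0 -1" --pt "0 0 8 0.0149 -0.0149 0 -1" --pt "0 0 12 0.0231 -0.0215 0 -1" --pt "0 0 16 0.0318 -0.0275 0 -1" --pt "0 0 20 0.0408 -0.033 0 -1" --pt "0 0 24 0.0502 -0.0377 0 -1" --pt "0 0 28 0.06 -0.0418 0 -1" --pt "0 0 32 0.0699 -0.0453 0 -1" --pt "0 0 36 0.0801 -0.048 0 -1" --pt "0 0 36 0.0801 -0.048 0 -1"

```text
t: 17.47
ee_pos: [0.552, -0.1426, 0.0871]
orientation: [-180.0, -0.7, 76.9]
ft_force: [-1.2, 1.0, -0.5]
width: 0.0082
```

```bash
python3 - <<'E'
from h import *
np.set_printoptions(precision=4,suppress=True)
for i in range(3): S=cam("side"); s=env.state(); print(s["t"],s["ee_pos"],s["orientation"],s["ft_force"],s["wrist_torque"])
p=s["ee_pos"][:2]-AX; print(np.degrees(np.arctan2(-p[1],-p[0])),np.hypot(*p))
orbit(range(2,41,2))
E
```

```text
17.5167 [ 0.5512 -0.1423  0.0869] [-179.9405   -0.6699   76.7664] [-1.9386 -0.0134 -0.9024] [-0.084   0.1299  0.171 ]
17.5667 [ 0.5509 -0.1422  0.0869] [-179.9338   -0.6788   76.7436] [-1.5401  0.5788 -1.3623] [-0.0852  0.0835  0.0689]
17.6167 [ 0.5507 -0.1422  0.087 ] [-179.9419   -0.6816   76.7675] [ 0.0698 -0.022  -1.459 ] [-0.0463  0.1041  0.1293]
76.72558041375652 0.1506937950053757
[0, 0, 2, np.float64(0.0051), np.float64(-0.0011), 0, -1],[0, 0, 4, np.float64(0.0103), np.float64(-0.0021), 0, -1],[0, 0, 6, np.float64(0.0155), np.float64(-0.0028), 0, -1],[0, 0, 8, np.float64(0.0207), np.float64(-0.0034), 0, -1],[0, 0, 10, np.float64(0.026), np.float64(-0.0038), 0, -1],[0, 0, 12, np.float64(0.0313), np.float64(-0.004), 0, -1],[0, 0, 14, np.float64(0.0365), np.float64(-0.004), 0, -1],[0, 0, 16, np.float64(0.0418), np.float64(-0.0039), 0, -1],[0, 0, 18, np.float64(0.047), np.float64(-0.0035), 0, -1],[0, 0, 20, np.float64(0.0522), np.float64(-0.003), 0, -1],[0, 0, 22, np.float64(0.0575), np.float64(-0.0023), 0, -1],[0, 0, 24, np.float64(0.0626), np.float64(-0.0014), 0, -1],[0, 0, 26, np.float64(0.0678), np.float64(-0.0003), 0, -1],[0, 0, 28, np.float64(0.0729), np.float64(0.0009), 0, -1],[0, 0, 30, np.float64(0.078), np.float64(0.0023), 0, -1],[0, 0, 32, np.float64(0.083), np.float64(0.004), 0, -1],[0, 0, 34, np.float64(0.0879), np.float64(0.0057), 0, -1],[0, 0, 36, np.float64(0.0928), np.float64(0.0077), 0, -1],[0, 0, 38, np.float64(0.0976), np.float64(0.0098), 0, -1],[0, 0, 40, np.float64(0.1024), np.float64(0.0121), 0, -1],
```

Emit:
move_arm --pt "0 0 2 0.0051 -0.0011 0 -1" --pt "0 0 4 0.0103 -0.0021 0 -1" --pt "0 0 6 0.0155 -0.0028 0 -1" --pt "0 0 8 0.0207 -0.0034 0 -1" --pt "0 0 10 0.026 -0.0038 0 -1" --pt "0 0 12 0.0313 -0.004 0 -1" --pt "0 0 12 0.0313 -0.004 0 -1"

```text
t: 18.2
ee_pos: [0.5816, -0.1457, 0.0868]
orientation: [-179.9, -0.7, 88.7]
ft_force: [-1.8, -0.2, -0.9]
width: 0.0081
```

```bash
python3 - <<'E'
from h import *
np.set_printoptions(precision=4,suppress=True)
for i in range(2): S=cam("side"); s=env.state(); print(s["t"],s["ee_pos"],s["orientation"],s["ft_force"],s["wrist_torque"])
p=s["ee_pos"][:2]-AX; print(np.degrees(np.arctan2(-p[1],-p[0])),np.hypot(*p))
orbit(range(1,20,1))
E
```

```text
18.25 [ 0.5813 -0.1457  0.0868] [-179.8925   -0.6979   88.6514] [-2.1203  0.3697 -1.5643] [0.0004 0.1661 0.2311]
18.3 [ 0.5812 -0.1457  0.0868] [-179.8892   -0.702    88.6481] [-1.8425  0.3542 -0.9115] [0.0181 0.163  0.1934]
88.42912080591856 0.1502423164060191
[0, 0, 1, np.float64(0.0026), np.float64(-0.0), 0, -1],[0, 0, 2, np.float64(0.0052), np.float64(-0.0001), 0, -1],[0, 0, 3, np.float64(0.0079), np.float64(-0.0), 0, -1],[0, 0, 4, np.float64(0.0105), np.float64(0.0001), 0, -1],[0, 0, 5, np.float64(0.0131), np.float64(0.0002), 0, -1],[0, 0, 6, np.float64(0.0157), np.float64(0.0004), 0, -1],[0, 0, 7, np.float64(0.0183), np.float64(0.0006), 0, -1],[0, 0, 8, np.float64(0.0209), np.float64(0.0009), 0, -1],[0, 0, 9, np.float64(0.0235), np.float64(0.0012), 0, -1],[0, 0, 10, np.float64(0.0261), np.float64(0.0016), 0, -1],[0, 0, 11, np.float64(0.0287), np.float64(0.002), 0, -1],[0, 0, 12, np.float64(0.0313), np.float64(0.0024), 0, -1],[0, 0, 13, np.float64(0.0339), np.float64(0.0029), 0, -1],[0, 0, 14, np.float64(0.0365), np.float64(0.0035), 0, -1],[0, 0, 15, np.float64(0.039), np.float64(0.0041), 0, -1],[0, 0, 16, np.float64(0.0416), np.float64(0.0047), 0, -1],[0, 0, 17, np.float64(0.0441), np.float64(0.0054), 0, -1],[0, 0, 18, np.float64(0.0466), np.float64(0.0061), 0, -1],[0, 0, 19, np.float64(0.0491), np.float64(0.0068), 0, -1],
```

Emit:
move_arm --pt "0 0 1 0.0026 0 0 -1" --pt "0 0 2 0.0052 -0.0001 0 -1" --pt "0 0 3 0.0079 0 0 -1" --pt "0 0 4 0.0105 0.0001 0 -1" --pt "0 0 4 0.0105 0.0001 0 -1"

```text
t: 18.72
ee_pos: [0.5923, -0.1455, 0.0869]
orientation: [-179.9, -0.7, 92.7]
ft_force: [-1.2, -0.0, -0.5]
width: 0.0081
```

```bash
python3 - <<'E'
from h import *
np.set_printoptions(precision=4,suppress=True)
for i in range(2): S=cam("side"); s=env.state(); print(s["t"],s["ee_pos"],s["orientation"],s["ft_force"],s["wrist_torque"])
p=s["ee_pos"][:2]-AX; print(np.degrees(np.arctan2(-p[1],-p[0])),np.hypot(*p))
orbit(range(1,12,1))
E
```

```text
18.7667 [ 0.5921 -0.1455  0.0868] [-179.9081   -0.7106   92.6523] [-1.55    0.7558  0.0838] [-0.0128  0.1818  0.1921]
18.8167 [ 0.5919 -0.1455  0.0867] [-179.8963   -0.7083   92.6368] [-0.843   0.3446 -0.5206] [-0.0124  0.2415  0.1524]
92.51862268167648 0.1501461046234861
[0, 0, 1, np.float64(0.0026), np.float64(0.0001), 0, -1],[0, 0, 2, np.float64(0.0052), np.float64(0.0003), 0, -1],[0, 0, 3, np.float64(0.0078), np.float64(0.0006), 0, -1],[0, 0, 4, np.float64(0.0104), np.float64(0.0008), 0, -1],[0, 0, 5, np.float64(0.013), np.float64(0.0011), 0, -1],[0, 0, 6, np.float64(0.0156), np.float64(0.0015), 0, -1],[0, 0, 7, np.float64(0.0182), np.float64(0.0019), 0, -1],[0, 0, 8, np.float64(0.0208), np.float64(0.0024), 0, -1],[0, 0, 9, np.float64(0.0234), np.float64(0.0029), 0, -1],[0, 0, 10, np.float64(0.0259), np.float64(0.0034), 0, -1],[0, 0, 11, np.float64(0.0285), np.float64(0.004), 0, -1],
```

Still turning freely, so I'll continue in 4° steps.

Emit:
move_arm --pt "0 0 1 0.0026 0.0001 0 -1" --pt "0 0 2 0.0052 0.0003 0 -1" --pt "0 0 3 0.0078 0.0006 0 -1" --pt "0 0 4 0.0104 0.0008 0 -1" --pt "0 0 4 0.0104 0.0008 0 -1"

```text
t: 19.23
ee_pos: [0.603, -0.1446, 0.0868]
orientation: [-179.9, -0.7, 96.7]
ft_force: [-1.9, 0.9, -0.7]
width: 0.0084
```

```bash
python3 - <<'E'
from h import *
np.set_printoptions(precision=4,suppress=True)
for i in range(2): S=cam("side"); s=env.state(); print(s["t"],s["ee_pos"],s["orientation"],s["ft_force"],s["wrist_torque"])
p=s["ee_pos"][:2]-AX; print(np.degrees(np.arctan2(-p[1],-p[0])),np.hypot(*p))
orbit(range(1,12,1))
E
```

```text
19.2833 [ 0.6028 -0.1446  0.0868] [-179.919    -0.7114   96.6562] [-2.0996  0.1555 -0.3308] [0.0199 0.168  0.1812]
19.3333 [ 0.6026 -0.1446  0.0868] [-179.9141   -0.714    96.6338] [-2.7009  0.8515  0.1321] [0.026  0.1913 0.2649]
96.61780448044338 0.15009990643373095
[0, 0, 1, np.float64(0.0026), np.float64(0.0003), 0, -1],[0, 0, 2, np.float64(0.0052), np.float64(0.0007), 0, -1],[0, 0, 3, np.float64(0.0078), np.float64(0.0011), 0, -1],[0, 0, 4, np.float64(0.0104), np.float64(0.0016), 0, -1],[0, 0, 5, np.float64(0.0129), np.float64(0.0021), 0, -1],[0, 0, 6, np.float64(0.0155), np.float64(0.0026), 0, -1],[0, 0, 7, np.float64(0.018), np.float64(0.0032), 0, -1],[0, 0, 8, np.float64(0.0206), np.float64(0.0039), 0, -1],[0, 0, 9, np.float64(0.0231), np.float64(0.0045), 0, -1],[0, 0, 10, np.float64(0.0256), np.float64(0.0053), 0, -1],[0, 0, 11, np.float64(0.0281), np.float64(0.006), 0, -1],
```

Emit:
move_arm --pt "0 0 1 0.0026 0.0003 0 -1" --pt "0 0 2 0.0052 0.0007 0 -1" --pt "0 0 3 0.0078 0.0011 0 -1" --pt "0 0 4 0.0104 0.0016 0 -1" --pt "0 0 4 0.0104 0.0016 0 -1"

```text
t: 19.75
ee_pos: [0.6136, -0.1429, 0.0868]
orientation: [-179.9, -0.7, 100.7]
ft_force: [-2.0, 0.8, -1.2]
width: 0.0079
```

```bash
python3 - <<'E'
from h import *
np.set_printoptions(precision=4,suppress=True)
for i in range(2): S=cam("side"); s=env.state(); print(s["t"],s["ee_pos"],s["orientation"],s["ft_force"],s["wrist_torque"])
p=s["ee_pos"][:2]-AX; print(np.degrees(np.arctan2(-p[1],-p[0])),np.hypot(*p))
orbit(range(1,12,1))
E
```

```text
19.8 [ 0.6135 -0.1429  0.0868] [-179.9385   -0.7039  100.6585] [-2.6371  0.7557 -1.013 ] [0.0964 0.187  0.1472]
19.85 [ 0.6133 -0.143   0.0868] [-179.9321   -0.7047  100.6396] [-2.7062  0.6559 -1.01  ] [0.0298 0.2125 0.2057]
100.75027045440267 0.15011766939876497
[0, 0, 1, np.float64(0.0026), np.float64(0.0005), 0, -1],[0, 0, 2, np.float64(0.0051), np.float64(0.0011), 0, -1],[0, 0, 3, np.float64(0.0077), np.float64(0.0017), 0, -1],[0, 0, 4, np.float64(0.0102), np.float64(0.0023), 0, -1],[0, 0, 5, np.float64(0.0127), np.float64(0.003), 0, -1],[0, 0, 6, np.float64(0.0153), np.float64(0.0037), 0, -1],[0, 0, 7, np.float64(0.0178), np.float64(0.0045), 0, -1],[0, 0, 8, np.float64(0.0203), np.float64(0.0053), 0, -1],[0, 0, 9, np.float64(0.0227), np.float64(0.0062), 0, -1],[0, 0, 10, np.float64(0.0252), np.float64(0.0071), 0, -1],[0, 0, 11, np.float64(0.0276), np.float64(0.0081), 0, -1],
```

Emit:
move_arm --pt "0 0 1 0.0026 0.0005 0 -1" --pt "0 0 2 0.0051 0.0011 0 -1" --pt "0 0 3 0.0077 0.0017 0 -1" --pt "0 0 4 0.0102 0.0023 0 -1" --pt "0 0 4 0.0102 0.0023 0 -1"

```text
t: 20.27
ee_pos: [0.6238, -0.1405, 0.0867]
orientation: [-179.9, -0.7, 104.7]
ft_force: [-3.4, 0.5, -1.0]
width: 0.0077
```

```bash
python3 - <<'E'
from h import *
np.set_printoptions(precision=4,suppress=True)
for i in range(2): S=cam("side"); s=env.state(); print(s["t"],s["ee_pos"],s["orientation"],s["ft_force"],s["wrist_torque"])
p=s["ee_pos"][:2]-AX; print(np.degrees(np.arctan2(-p[1],-p[0])),np.hypot(*p))
orbit(range(1,12,1))
E
```

```text
20.3167 [ 0.6237 -0.1406  0.0867] [-179.9268   -0.708   104.665 ] [-2.155   0.4642 -0.7891] [0.0307 0.305  0.3035]
20.3667 [ 0.6236 -0.1406  0.0867] [-179.9258   -0.7081  104.6447] [-4.1052 -0.8139 -0.8832] [0.0637 0.3426 0.2584]
104.78467808697634 0.15004944980598894
[0, 0, 1, np.float64(0.0025), np.float64(0.0007), 0, -1],[0, 0, 2, np.float64(0.005), np.float64(0.0014), 0, -1],[0, 0, 3, np.float64(0.0075), np.float64(0.0022), 0, -1],[0, 0, 4, np.float64(0.01), np.float64(0.003), 0, -1],[0, 0, 5, np.float64(0.0125), np.float64(0.0039), 0, -1],[0, 0, 6, np.float64(0.015), np.float64(0.0048), 0, -1],[0, 0, 7, np.float64(0.0174), np.float64(0.0057), 0, -1],[0, 0, 8, np.float64(0.0198), np.float64(0.0067), 0, -1],[0, 0, 9, np.float64(0.0222), np.float64(0.0078), 0, -1],[0, 0, 10, np.float64(0.0246), np.float64(0.0089), 0, -1],[0, 0, 11, np.float64(0.027), np.float64(0.01), 0, -1],
```

```bash
python3 - <<'E'
from h import *
W=cam("wrist"); save(W[0],"w11.png"); S=cam("side"); 
a=cv2.resize(S[0][190:290,230:360],None,fx=6,fy=6,interpolation=cv2.INTER_CUBIC); save(a,"s11.png")
E
```

```text
(no output)
```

View pics/w11.png

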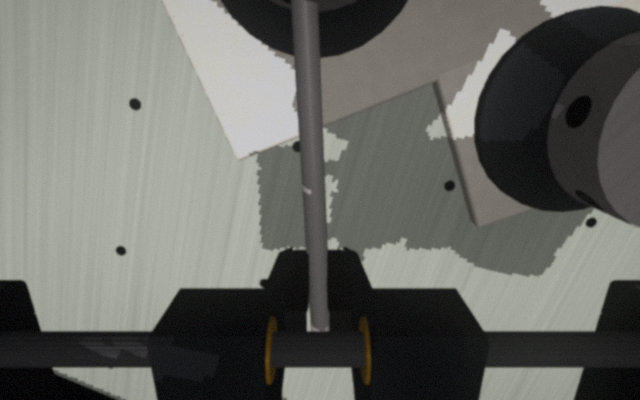

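View pics/s11.png

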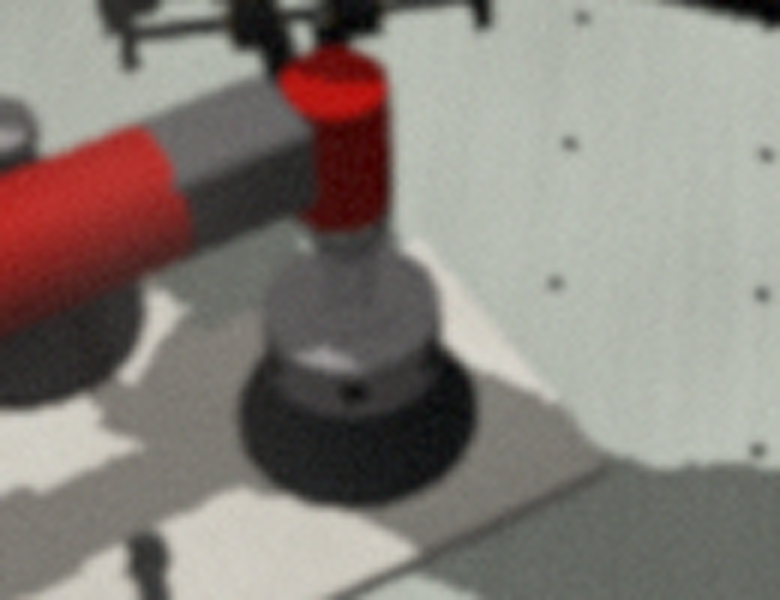

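Emit:
move_arm --pt "0 0 1 0.0025 0.0007 0 -1" --pt "0 0 2 0.005 0.0014 0 -1" --pt "0 0 3 0.0075 0.0022 0 -1" --pt "0 0 3 0.0075 0.0022 0 -1"

```text
t: 20.8
ee_pos: [0.6312, -0.1383, 0.0866]
orientation: [-179.9, -0.7, 107.7]
ft_force: [-3.6, -0.7, 0.5]
width: 0.0078
```

```bash
python3 - <<'E'
from h import *
np.set_printoptions(precision=4,suppress=True)
for i in range(3): W=cam("wrist"); s=env.state(); print(s["t"],s["ee_pos"],s["orientation"],s["ft_force"],s["wrist_torque"])
p=s["ee_pos"][:2]-AX; print(np.degrees(np.arctan2(-p[1],-p[0])),np.hypot(*p))
orbit(range(1,12,1)); save(W[0],"w12.png")
E
```

```text
20.85 [ 0.631  -0.1384  0.0866] [-179.9075   -0.7149  107.6679] [-3.3788  0.2015 -1.2894] [-0.0492  0.4808  0.3655]
20.9 [ 0.6309 -0.1384  0.0866] [-179.9083   -0.7146  107.6437] [-3.9362  0.5394 -0.8617] [0.0118 0.4841 0.3529]
20.95 [ 0.6309 -0.1384  0.0866] [-179.9175   -0.7146  107.6309] [-2.6355  0.4038 -0.3929] [-0.0505  0.4606  0.3608]
107.71312483916617 0.15001340357812917
[0, 0, 1, np.float64(0.0025), np.float64(0.0008), 0, -1],[0, 0, 2, np.float64(0.005), np.float64(0.0017), 0, -1],[0, 0, 3, np.float64(0.0074), np.float64(0.0026), 0, -1],[0, 0, 4, np.float64(0.0099), np.float64(0.0035), 0, -1],[0, 0, 5, np.float64(0.0123), np.float64(0.0045), 0, -1],[0, 0, 6, np.float64(0.0147), np.float64(0.0056), 0, -1],[0, 0, 7, np.float64(0.0171), np.float64(0.0066), 0, -1],[0, 0, 8, np.float64(0.0194), np.float64(0.0077), 0, -1],[0, 0, 9, np.float64(0.0218), np.float64(0.0089), 0, -1],[0, 0, 10, np.float64(0.0241), np.float64(0.0101), 0, -1],[0, 0, 11, np.float64(0.0264), np.float64(0.0113), 0, -1],
```

View pics/w12.png

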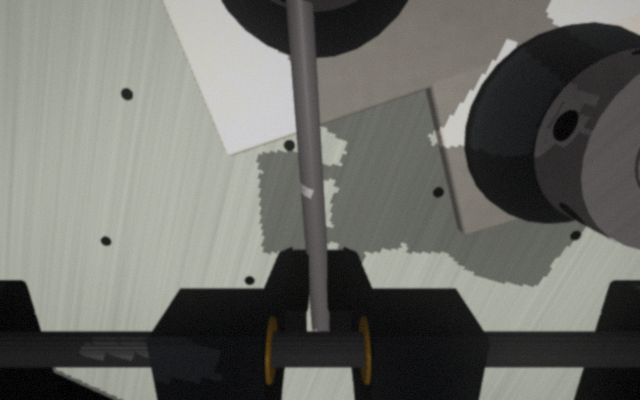

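Emit:
move_arm --pt "0 0 1 0.0025 0.0008 0 -1" --pt "0 0 2 0.005 0.0017 0 -1" --pt "0 0 3 0.0074 0.0026 0 -1" --pt "0 0 3 0.0074 0.0026 0 -1"

```text
t: 21.28
ee_pos: [0.6385, -0.1356, 0.0865]
orientation: [-179.9, -0.7, 110.7]
ft_force: [-4.8, -1.1, -1.2]
width: 0.0084
```

```bash
python3 - <<'E'
from h import *
np.set_printoptions(precision=4,suppress=True)
for i in range(3): W=cam("wrist"); s=env.state(); print(s["t"],s["ee_pos"],s["orientation"],s["ft_force"],s["wrist_torque"])
p=s["ee_pos"][:2]-AX; print(np.degrees(np.arctan2(-p[1],-p[0])),np.hypot(*p))
orbit(range(-1,-8,-1)); save(W[0],"w13.png")
E
```

```text
21.3333 [ 0.6383 -0.1356  0.0864] [-179.8865   -0.7289  110.6729] [-5.1314  0.2213 -0.724 ] [-0.0547  0.6559  0.4155]
21.3833 [ 0.6383 -0.1357  0.0865] [-179.8943   -0.7265  110.6469] [-4.1745 -0.5037 -1.8232] [-0.048   0.582   0.5036]
21.4333 [ 0.6383 -0.1357  0.0865] [-179.8995   -0.7264  110.6333] [-4.0959  0.2067 -1.509 ] [0.0173 0.5888 0.4478]
110.69437016309284 0.1498810847381982
[0, 0, -1, np.float64(-0.0025), np.float64(-0.0009), 0, -1],[0, 0, -2, np.float64(-0.0049), np.float64(-0.0018), 0, -1],[0, 0, -3, np.float64(-0.0074), np.float64(-0.0026), 0, -1],[0, 0, -4, np.float64(-0.0099), np.float64(-0.0034), 0, -1],[0, 0, -5, np.float64(-0.0124), np.float64(-0.0041), 0, -1],[0, 0, -6, np.float64(-0.0149), np.float64(-0.0048), 0, -1],[0, 0, -7, np.float64(-0.0175), np.float64(-0.0054), 0, -1],
```

View pics/w13.png

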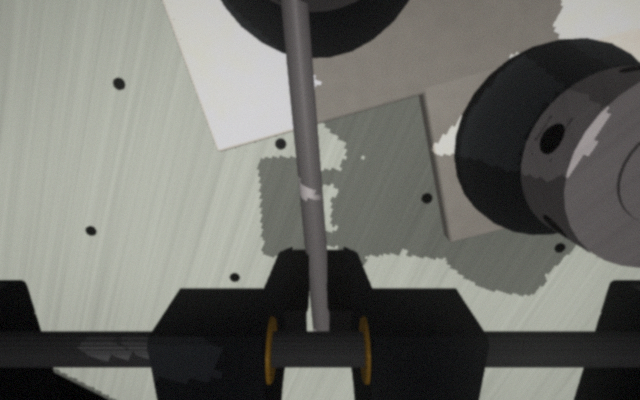

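Emit:
move_arm --pt "0 0 -1 -0.0025 -0.0009 0 -1" --pt "0 0 -2 -0.0049 -0.0018 0 -1" --pt "0 0 -3 -0.0074 -0.0026 0 -1" --pt "0 0 -4 -0.0099 -0.0034 0 -1" --pt "0 0 -5 -0.0124 -0.0041 0 -1" --pt "0 0 -6 -0.0149 -0.0048 0 -1" --pt "0 0 -6 -0.0149 -0.0048 0 -1"

```text
t: 22.02
ee_pos: [0.6232, -0.1407, 0.0867]
orientation: [-179.9, -0.7, 104.5]
ft_force: [-2.9, 0.9, -1.0]
width: 0.0079
```

```bash
python3 - <<'E'
from h import *
np.set_printoptions(precision=4,suppress=True)
for i in range(3): W=cam("wrist"); s=env.state(); print(s["t"],s["ee_pos"],s["orientation"],s["ft_force"],s["wrist_torque"])
p=s["ee_pos"][:2]-AX; print(np.degrees(np.arctan2(-p[1],-p[0])),np.hypot(*p))
img=W[0]; save(img,"w14.png")
for r in (60,120,180,240,300):
    g=cv2.GaussianBlur(img,(0,0),1)[r,280:345].mean(-1); d=np.gradient(g); print(r,280+d.argmin(),280+d.argmax(),np.round(g[::4]))
E
```

```text
22.0667 [ 0.6233 -0.1406  0.0867] [-179.9303   -0.7154  104.5979] [-2.5331  0.4037 -1.4738] [-0.0036  0.3703  0.3059]
22.1167 [ 0.6234 -0.1406  0.0867] [-179.9267   -0.713   104.6229] [-2.6256 -0.2934 -1.3652] [-0.0599  0.3339  0.2487]
22.1667 [ 0.6235 -0.1406  0.0867] [-179.9214   -0.7122  104.641 ] [-3.6438  0.8353 -0.1888] [-0.01    0.3558  0.3758]
104.74660215703683 0.15002487972238499
60 285 320 [192. 169. 120. 115.  70.  78.  88. 100.  86.  77.  89. 116. 117. 119.
 116. 115. 116.]
120 298 323 [199. 199. 199. 200. 189.  83.  83.  92.  98.  86.  78. 113. 118. 114.
 105.  95.  96.]
180 338 325 [103. 102. 101. 100. 101.  93.  71.  82.  91.  92.  81. 102. 164. 139.
 143. 106. 101.]
240 337 327 [ 99.  96.  97.  98.  99.  99.  89.  70.  82.  87.  84.  77. 128. 162.
 147. 100.  99.]
300 327 308 [14. 14. 12. 14. 14. 14. 14. 36. 69. 80. 84. 77. 27. 15. 13. 12. 14.]
```

View pics/w14.png

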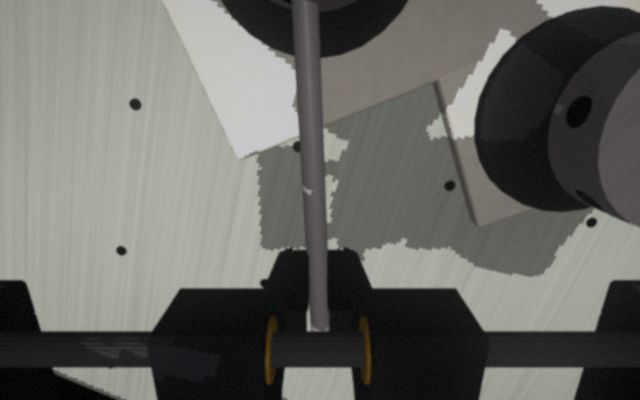

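```bash
python3 - <<'E'
from h import *
orbit(range(-1,-8,-1)); 
E
```

```text
[0, 0, -1, np.float64(-0.0025), np.float64(-0.0006), 0, -1],[0, 0, -2, np.float64(-0.0051), np.float64(-0.0012), 0, -1],[0, 0, -3, np.float64(-0.0076), np.float64(-0.0018), 0, -1],[0, 0, -4, np.float64(-0.0102), np.float64(-0.0023), 0, -1],[0, 0, -5, np.float64(-0.0128), np.float64(-0.0028), 0, -1],[0, 0, -6, np.float64(-0.0154), np.float64(-0.0032), 0, -1],[0, 0, -7, np.float64(-0.018), np.float64(-0.0036), 0, -1],
```

Emit:
move_arm --pt "0 0 -1 -0.0025 -0.0006 0 -1" --pt "0 0 -2 -0.0051 -0.0012 0 -1" --pt "0 0 -3 -0.0076 -0.0018 0 -1" --pt "0 0 -4 -0.0102 -0.0023 0 -1" --pt "0 0 -5 -0.0128 -0.0028 0 -1" --pt "0 0 -5 -0.0128 -0.0028 0 -1"

```text
t: 22.67
ee_pos: [0.6106, -0.1436, 0.0868]
orientation: [-180.0, -0.7, 99.5]
ft_force: [-0.6, 0.3, -1.6]
width: 0.008
```

```bash
python3 - <<'E'
from h import *
np.set_printoptions(precision=4,suppress=True)
for i in range(3): W=cam("wrist"); s=env.state(); print(s["t"],s["ee_pos"],s["orientation"],s["ft_force"],s["wrist_torque"])
p=s["ee_pos"][:2]-AX; print(np.degrees(np.arctan2(-p[1],-p[0])),np.hypot(*p))
save(W[0],"w15.png")
E
```

```text
22.7167 [ 0.6107 -0.1436  0.0869] [-179.9587   -0.6982   99.599 ] [-0.9196  0.2073 -0.9036] [0.004  0.0831 0.1495]
22.7667 [ 0.6108 -0.1435  0.0868] [-179.951    -0.6977   99.6251] [-1.1429  0.3978 -0.3553] [-0.1163  0.039   0.1656]
22.8167 [ 0.6108 -0.1435  0.0868] [-179.9456   -0.6964   99.6396] [-1.814  -0.4123 -0.7992] [-0.0547  0.065   0.1852]
99.7907357079108 0.15020479001602738
```

View pics/w15.png

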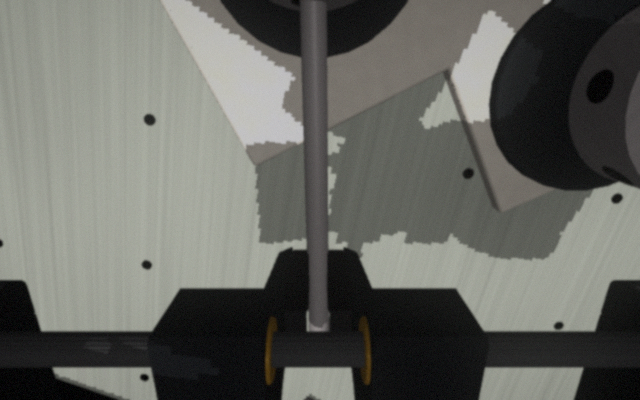

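Emit:
move_arm --pt "0 0 0 0.0003 -0.002 0 -1" --pt "0 0 0 0.001 -0.006 0 -1" --pt "0 0 0 0.002 -0.012 0 -1" --pt "0 0 0 0.0033 -0.02 0 -1" --pt "0 0 0 0.005 -0.03 0 -1" --pt "0 0 0 0.0067 -0.04 0 -1" --pt "0 0 0 0.0074 -0.05 0.002 -1" --pt "0 0 0 0.008 -0.075 0.03 -1" --pt "0 0 0 0.0 -0.095 0.06 -1" --pt "0 0 0 -0.01 -0.1 0.085 -1" --pt "0 0 0 -0.01 -0.1 0.085 -1"

```text
t: 23.73
ee_pos: [0.6031, -0.248, 0.1788]
orientation: [179.6, -0.3, 99.5]
ft_force: [1.5, -1.2, -0.0]
width: 0.0083
```

```bash
python3 - <<'E'
from h import *
s=env.state(); print(s["t"],s["ee_pos"],s["orientation"],s["ft_force"],s["width"])
print(goto([.546,-.181,.16],Rt(36,40)))
print(goto([.546,-.111,.15],Rt(36,40)))
E
```

```text
23.7333 [ 0.60311539 -0.24802567  0.17883407] [179.58910156  -0.32375269  99.47647724] [ 1.52339527 -1.23752379 -0.01711022] 0.008325274419939407
(array([ 38.75, -15.41, -60.67]), array([-0.0571,  0.067 , -0.0188]))
(array([ 38.75, -15.41, -60.67]), array([-0.0571,  0.137 , -0.0288]))
```

Now I'll take the same look pose to check the collar angle and the gap under the flange.

Emit:
move_arm --pt "38.8 -15.4 -60.7 -0.057 0.067 -0.019 -1" --pt "38.8 -15.4 -60.7 -0.057 0.067 -0.019 -1" --pt "38.8 -15.4 -60.7 -0.057 0.067 -0.019 -1" --pt "38.8 -15.4 -60.7 -0.057 0.067 -0.019 -1" --pt "38.8 -15.4 -60.7 -0.057 0.067 -0.019 -1" --pt "38.8 -15.4 -60.7 -0.057 0.067 -0.019 -1" --pt "38.8 -15.4 -60.7 -0.057 0.067 -0.019 -1" --pt "38.8 -15.4 -60.7 -0.057 0.067 -0.019 -1" --pt "38.8 -15.4 -60.7 -0.057 0.085 -0.02 -1" --pt "38.8 -15.4 -60.7 -0.057 0.11 -0.025 -1" --pt "38.8 -15.4 -60.7 -0.057 0.137 -0.029 -1" --pt "38.8 -15.4 -60.7 -0.057 0.137 -0.029 -1"

```text
t: 24.73
ee_pos: [0.542, -0.1066, 0.146]
orientation: [-179.3, -39.9, 35.6]
ft_force: [-0.4, -0.4, -1.8]
width: 0.0082
```

```bash
python3 - <<'E'
from h import *
for i in range(8): optics.snapshot("top")
s=env.state(); print(s["t"],s["ee_pos"],s["orientation"])
C=cam("wrist"); save(C[0],"w16.png"); np.savez("w16.npz",img=C[0],z=C[1],K=C[2],R=C[3],c=C[4])
save(cv2.resize(C[0][100:260,140:310],None,fx=4.5,fy=3.7,interpolation=cv2.INTER_CUBIC),"w16c.png")
E
```

```text
25.1333 [ 0.54705521 -0.11216895  0.15052341] [179.92956014 -40.05301637  35.99707821]
```

View pics/w16c.png

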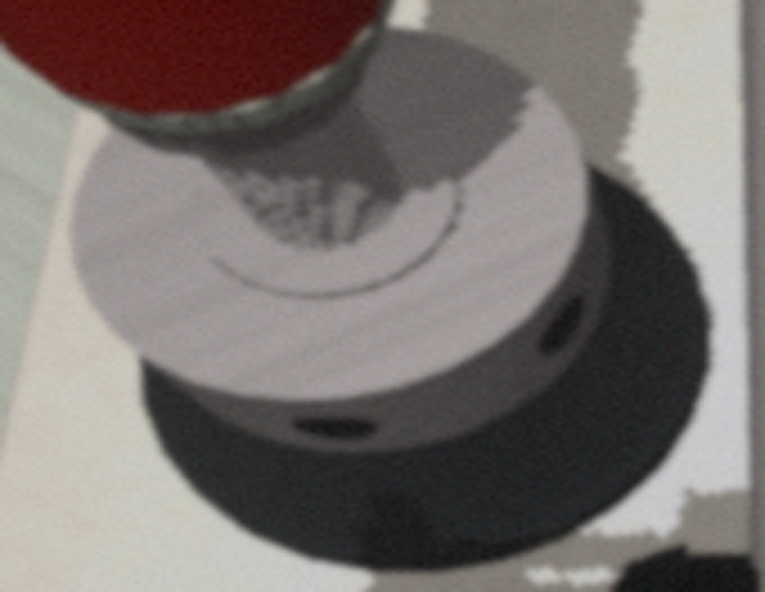

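```bash
python3 - <<'E'
from jack import *
np.set_printoptions(precision=4,suppress=True)
measure("w16.npz",[(72,220),(90,300),(145,358),(195,383),(255,399),(325,400),(395,388),(455,365),(510,335),(550,295),(578,245),(588,195)],[(336,427),(563,326)],np.array([214.,157.]))
E
```

```text
[0.5847 0.0047 0.0395] [-0.1383 -0.1363  1.7583  0.1578 -0.2463 -0.4381  0.0481  0.118   0.0527
 -0.0464 -0.1984  0.2176]
axis [0.5851 0.0051]
[ 0.5535 -0.0194  0.0712] -142.28283888452327
[ 0.5903 -0.0345  0.0707] -82.46749579101368
```

```bash
python3 - <<'E'
from h import *
print(goto([.420,-.361,.09],Rt(-16.3,0.7)))
E
```

```text
(array([ -6.91,  40.11, -50.13]), array([-0.1269, -0.249 , -0.0604]))
```

Emit:
move_arm --pt "0 0 0 -0.019 -0.037 0.01 -1" --pt "0 0 0 -0.038 -0.074 0.01 -1" --pt "-0.7 4 -5 -0.057 -0.111 0.01 -1" --pt "-1.4 8 -10 -0.076 -0.148 0 -1" --pt "-6.9 40.1 -50.1 -0.127 -0.249 0 -1" --pt "-6.9 40.1 -50.1 -0.127 -0.249 0 -1" --pt "-6.9 40.1 -50.1 -0.127 -0.249 -0.03 -1" --pt "-6.9 40.1 -50.1 -0.127 -0.249 -0.03 -1" --pt "-6.9 40.1 -50.1 -0.127 -0.249 -0.06 -1" --pt "-6.9 40.1 -50.1 -0.127 -0.249 -0.06 -1" --pt "-6.9 40.1 -50.1 -0.127 -0.249 -0.06 -1" --pt "-6.9 40.1 -50.1 -0.127 -0.249 -0.06 -1"

```text
t: 26.18
ee_pos: [0.42, -0.3611, 0.09]
orientation: [179.9, -0.5, -16.5]
ft_force: [0.8, 0.4, -0.5]
width: 0.0079
```

```bash
python3 - <<'E'
from h import *
for i in range(8): optics.snapshot("top")
s=env.state(); print(s["t"],s["ee_pos"],s["orientation"],s["ft_force"]); print(goto([.420,-.361,.027],Rt(-16.3,0.7)))
C=cam("wrist"); save(C[0],"w17.png")
E
```

```text
26.5833 [ 0.41921193 -0.36115644  0.09036201] [-179.94539519   -0.73130604  -16.29106146] [-0.35209969  0.38361789 -0.56683774]
(array([-0.04,  0.05, -0.01]), array([ 0.0008,  0.0002, -0.0634]))
```

View pics/w17.png

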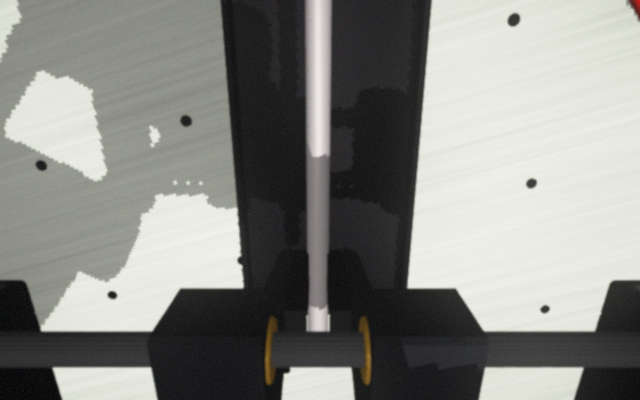

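Emit:
move_arm --pt "0 0 0 0.001 0 -0.025 -1" --pt "0 0 0 0.001 0 -0.045 -1" --pt "0 0 0 0.001 0 -0.056 -1" --pt "0 0 0 0.001 0 -0.061 -1" --pt "0 0 0 0.001 0 -0.0635 -1" --pt "0 0 0 0.001 0 -0.0645 -1" --pt "0 0 0 0.001 0 -0.0655 -1" --pt "0 0 0 0.001 0 -0.0655 -1" --pt "0 0 0 0.001 0 -0.0655 -1"

```text
t: 27.38
ee_pos: [0.4208, -0.3617, 0.0258]
orientation: [-180.0, -0.8, -16.3]
ft_force: [-0.6, -0.2, -0.7]
width: 0.0084
```

```bash
python3 - <<'E'
from h import *
for i in range(3):
    optics.snapshot("top"); s=env.state(); print(s["t"],s["ee_pos"],s["orientation"],s["ft_force"])
E
```

```text
27.4333 [ 0.42072367 -0.361612    0.02568668] [-179.99038309   -0.80224514  -16.29504555] [-0.24768816  0.17882433 -0.15231834]
27.4833 [ 0.42065967 -0.36151582  0.02558058] [-179.98415853   -0.79129954  -16.29452194] [-0.1431814  -0.56394813 -0.39147805]
27.5333 [ 0.42057044 -0.3614303   0.02543825] [-179.97940712   -0.77857376  -16.29407779] [ 0.77998678  0.10445101 -0.85818767]
```

Bar is about 1 mm above the floor. I'll lower it a touch more, open narrowly and lift away.

Emit:
move_arm --pt "0 0 0 0 0 -0.0008 -1" --pt "0 0 0 0 0 -0.0012 -1" --pt "0 0 0 0 0 -0.0012 -1" --pt "0 0 0 0 0 -0.0012 -0.7" --pt "0 0 0 0 0 -0.0012 -0.6" --pt "0 0 0 0 0 -0.0012 -0.5" --pt "0 0 0 0 0 -0.0012 -0.5" --pt "0 0 0 0 0 -0.0012 -0.5" --pt "0 0 0 0 0 0.01 -0.5" --pt "0 0 0 0 0 0.04 -0.5" --pt "0 0 0 0 0 0.08 -0.5" --pt "0 0 0 0 0 0.12 -0.5"

```text
t: 28.53
ee_pos: [0.4196, -0.3606, 0.1463]
orientation: [-179.9, -0.6, -16.3]
ft_force: [1.2, -1.5, -0.2]
width: 0.0219
```

Emit:
move_arm --pt "0 0 0 0 0 0.03 -0.5" --pt "0 0 0 -0.01 0 0.05 -0.5" --pt "0 0 0 -0.02 0 0.05 -0.5" --pt "0 0 0 -0.02 0 0.05 -0.5" --pt "0 0 0 -0.02 0 0.05 -0.5" --pt "0 0 0 -0.02 0 0.05 -0.5" --pt "0 0 0 -0.02 0 0.05 -0.5"

```text
t: 29.12
ee_pos: [0.3989, -0.3596, 0.1942]
orientation: [-179.8, -0.5, -16.3]
ft_force: [0.5, -0.7, -0.8]
width: 0.0223
```

```bash
python3 - <<'E'
from h import *
np.set_printoptions(precision=4,suppress=True)
for i in range(4): S=cam("side")
s=env.state(); print(s["t"],s["ee_pos"],s["ft_force"],s["width"])
C=cam("wrist"); save(C[0],"w18.png"); save(S[0],"s18.png")
g=C[0].max(-1); m=np.zeros_like(g); m[:270,290:350]=(g[:270,290:350]>90)*1
c=max(cv2.findContours(m,0,2)[0],key=cv2.contourArea); r=cv2.minAreaRect(c); print(r)
for q in cv2.boxPoints(r): print(onplane(C,*q,.009))
for v in range(20,260,40): print(v,bydepth(C,r[0][0],v))
E
```

```text
29.3167 [ 0.3995 -0.3602  0.1952] [0.3829 0.0332 0.2537] 0.02197420428151979
((319.4999694824219, 248.5), (58.99999237060547, 40.99999237060547), -0.0)
[ 0.314 -0.305  0.009]
[ 0.3572 -0.3187  0.009 ]
[ 0.3412 -0.3741  0.009 ]
[ 0.2974 -0.3627  0.009 ]
20 [ 0.5261 -0.3975  0.0055]
60 [ 0.4967 -0.389   0.0046]
100 [ 0.4651 -0.3798  0.005 ]
140 [ 0.4312 -0.3701  0.0048]
180 [ 0.3949 -0.3596  0.005 ]
220 [ 0.3561 -0.3484  0.006 ]
```

View pics/w18.png

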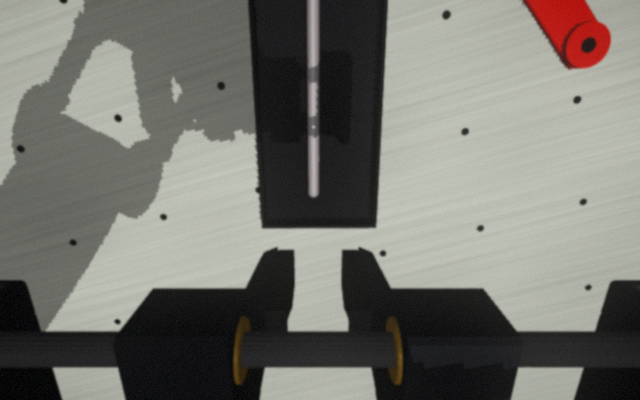

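View pics/s18.png

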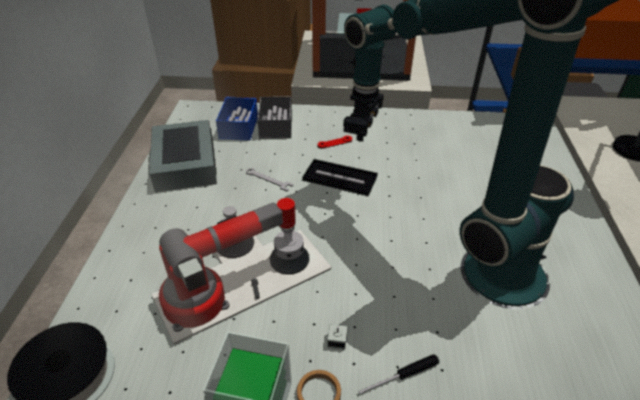

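```bash
python3 - <<'E'
from h import *
np.set_printoptions(precision=4,suppress=True)
C=cam("wrist"); T=cam("top"); P=cloud(C)
for v in range(4,200,20): print(v,P[v,312:316].mean(0), "floor",P[v,335,2])
print("near tip",onplane(C,314,197,.009))
img=T[0]; save(cv2.resize(img[170:270,370:450],None,fx=6,fy=6),"t18.png")
E
```

```text
4 [ 0.5374 -0.3958  0.0144] floor 0.0037747286814507897
24 [ 0.5235 -0.3918  0.015 ] floor 0.004068480128074592
44 [ 0.5094 -0.3876  0.0146] floor 0.005688980512038311
64 [ 0.4947 -0.3833  0.015 ] floor 0.00408594756599806
84 [ 0.4796 -0.3789  0.0148] floor 0.004905130248113065
104 [ 0.464  -0.3743  0.0151] floor 0.004956249173748983
124 [ 0.4477 -0.3695  0.0148] floor 0.0043539395701491235
144 [ 0.431  -0.3646  0.0151] floor 0.005224886216587565
164 [ 0.4135 -0.3594  0.0145] floor 0.005093717637266459
184 [ 0.3955 -0.3541  0.0149] floor 0.005413471967845085
near tip [ 0.3814 -0.3504  0.009 ]
```

View pics/t18.png

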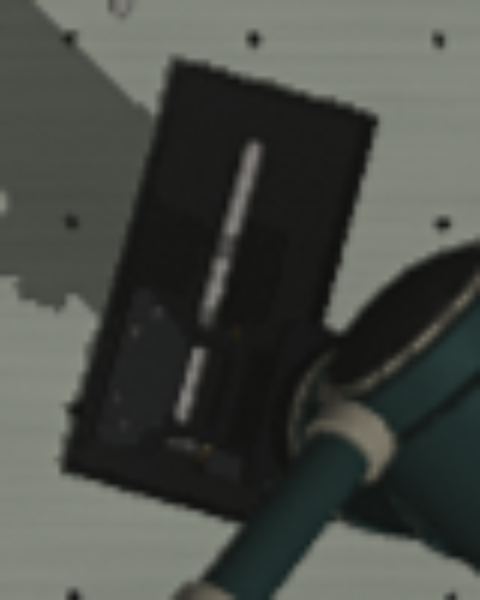

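The bar lies flat: its top reads 14.4–15.1 mm along its length over a floor at about 4–5 mm. It is centred in the tray and nothing touches it, so I'm handing in.

```bash
python3 - <<'E'
from station import env
print(env.hand_in(), env.state()["t"])
E
```

```text
the job is handed in; nothing more can be done
the job is handed in; nothing more can be done
```

I jacked the screw up to its stop under the wrist, laid the bar back in the tray and handed the job in after about 29 s; no verdict was reported.

- **Turning:** The collar gave counter-clockwise seen from above, feeling free well past 18°. It took two bar insertions, with swings of about 60° and 116°. At the end the collar no longer turned: over the last 6° of swing the bar only flexed in the pads. The side force rose from about 2 N to 4–5 N, and the bar sprang back when I eased off.
- **Collar check:** With the bar out, the holes showed a total turn of about 177°, give or take a degree or so. That fits the expected 162–180° to the top end. I could not measure the gap under the flange directly, so contact is inferred from the jam and this angle.
- **Bar:** It lies along the middle of the tray. Its top reads 14.4–15.1 mm along its length over a floor reading of about 4–5 mm, so it is flat.
- **Rest of the scene:** The gripper was well clear of everything. The last side picture showed nothing knocked over or obviously moved. I did not measure the spare jack or the bystanders again.
- **Disagreements:** The side camera placed the collar and the bar tip about 2 pixels off the wrist camera's positions. The holes measured 1–2 mm below their nominal height. Both are about what the stated calibration allows, and both insertions went in without contact force.

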